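# Clear a jammed feed sled from the desktop laminator

## Robot

A 6-joint arm with a two-finger parallel gripper is mounted at the origin on a cart in front of the work surface, level with it; the furniture and walls round the work are solid. World frame = base frame: x ahead of the robot, y to its left, z up, the work surface at z = 0. Lengths are in m, angles in rad, forces in N, time in s.
With the tool pointing down it reaches from about 0.325 to 0.9 m from the base axis. Payload 6.1 kg.
Tool frame: the origin (TCP) lies on the centre line of the jaws, within the pads' length; the fingertips stand 17 mm ahead of it and the grasp point (between the pads) lies 2 mm behind it; z points along the fingers, x is the direction in which the jaws open and shut, and the axes are right-handed (so a half turn about z gives the same grasp; the last joint's range is limited). The gripper opens to 87 mm and grips with 3 to 60 N. Pads are 19 mm wide; open, the fingers measure 117 mm over their backs; the gripper's body (75 mm by 190 mm) begins 51 mm behind the grasp point.
Start: joints at [0.987, 0.22, 1.526, -0, 1.395, -0.126], TCP at [0.276, 0.561, 0.24] pointing down, gripper open.
Joint ranges: [-2.98, 2.98], [-0.91, 2.08], [0.09, 2.57], [-1.24, 4.39], [0.2, 2.65], [-2.68, 2.68]. Speed limits (rad/s): [2.57, 2.57, 3.01, 3.14, 3.14, 3.14].

## Interface

Orientations are given as a 3x3 rotation matrix whose columns are the frame's x, y, z axes.
In Python, from cell import bot gives the robot as it stands. The module is installed in compiled form; this text tells all that it offers.
- The arm moves only by the tool jog_arm, never from a script. Its argument "commands" is a list of rows, each a list of 7 numbers: the shift along the world's x, y, z in mm, then the turn, a rotation vector about the world's x, y, z in rad, then the closure in counts, from 0 (fully open) to 255 (shut). A call has 1 to 5 rows; each row shifts and turns the commanded pose from where the row before left it; what a row does not reach is not made up. A row lasts 1/12 s, in which the tool goes at most 41.7 mm and 7.16 degrees, less where a joint would pass 70% of its speed; a pose out of reach is approached as far as the arm can. A call with a gripper value outside its range is refused whole. The fingers move at their own pace and stop on an object; "newtons" is the grip in N (left out, the last holds). Time passes only in rows, so rows that do not move let the fingers close. It gives the time, the measured TCP pose, the force and the opening at its end, in the units of the state.
- bot.read_state(): the state, without advancing time (a new reading comes with each control period).
- bot.read_camera(name): name is "side" or "top"; returns a dict with "frame" (400x640x3 uint8, blue, green, red), "mtx" (3x3 intrinsics, pixels), "D" ([k1, k2, p1, p2, k3] as OpenCV has them; the pictures are not rectified), "R" (3x3) and "t" (3): a world point X has camera coordinates R X + t. Camera axes: x right, y down, z forward; pixel columns grow to the right and rows downward; lengths in m; the calibration is good to about 2 mm. A picture is of the moment at which its call begins. There is no depth.
- bot.sign_off(): hands the job in, once; it reports no verdict.
The state is a dict: "t": time; "q": joint angles; "qd": joint speeds; "joint_efforts": joint torques, N m; "tool_pos": TCP position; "ee_rot": TCP orientation; "wrist_force": force on the tool from outside, world axes, zero at the start; "moment": the same for the moment, N m; "finger_gap": opening from 0.0 (shut) to 1.0 (fully open).
Only numpy, scipy, OpenCV 4.12 (cv2) and the standard library are available. Lean on these libraries where they do the work, as an engineer would, in place of code of your own. Each camera call takes 0.05 s, during which the arm holds its last target.

## Task

The laminator's feed sled is jammed askew under the guide rails. First push the spring-centred switch lever under the hood fully to the left, hold it there for a good second to back the rollers off and let it spring back to the middle; then turn the sled square to the rails while it still lies on the bed, so that its corners come free, lift it out by its handle and set it down, without dropping it, flat inside the leather desk tray. Last, push the lever fully to the right, hold it for a good second, let it spring back to the middle, and leave the stapler, notebook and magnifier where they are.

Things in the scene. Friction and masses are not known exactly. Their poses are not given: they have to be found in the camera images.
- laminator: White desktop laminator fixed to the desk, about 275 x 340 x 220 mm. Origin on the desk top; +x points away from the robot, +y left, z up. Left: feed bed with guide rails, x -170 to 0 mm, and behind it a roller housing 90 mm high (x 5 to 100, on to the tower). Right (y -188 to -52): drive tower 220 mm high with the switch panel, which slopes 40 degrees from level and faces up and towards the robot.
- bed (a point): Middle of the feed bed's floor, 12 mm above the desk, axes as the laminator. Floor 165 mm long in x, 134 mm wide in y between the side walls. Along both walls a guide rail overhangs the floor, its underside 16 mm and its top 21 mm above the floor; the opening between the rails is 100 mm wide. A stop 6 mm above the floor closes the front end.
- hood_edge (a point): Middle of the lower front edge of the tower's hood, 206 mm above the desk, axes as the laminator. The hood (136 mm wide, reaching back to the tower) hangs over the whole lever and stops a tool that comes straight down; a tool leaning back towards the robot by 35 to 50 degrees passes below it.
- lever_pivot (a point): Where the lever comes out of the sloping panel, 62 mm above the desk, 39 mm behind the hood's edge; fixed, axes as the laminator.
- lever (a joint): Spring-centred switch lever, a round steel bat 70 mm long and 14 to 17 mm thick; centred it stands square to the panel, 40 degrees from vertical, leaning to the robot. Rad: 0 centred, positive with the tip to the left (laminator +y), negative to the right, stops at 0.45 either way. Spring 0.5 N m per rad (5 N for full throw 45 mm from the pivot); it returns by itself when let go.
- lever_tip (a point): Free end of the lever, 70 mm from its pivot; moves with it.
- sled_grip (a point): Centre of the handle bar of the loose feed sled, axes as the sled. Bar 64 mm along x, 16 wide, 22 high, on posts on a black plate 130 (x) x 84 (y) x 8 mm, 0.25 kg; the point is 37 mm above the plate's underside. At the start the plate lies on the bed turned 17 to 23 degrees clockwise, two corners under the rails; square and centred it clears each rail by 8 mm.
- sled: The same sled; origin at the centre of the plate's underside.
- desk_tray: brown leather desk tray, empty, fixed, 168 (its x) x 300 (its y) x 21 mm high, left of the laminator with its long side pointing away from the robot. Origin at the centre of its underside; floor 4 mm above the desk; inside about 156 x 290 mm, so that the sled fits in any direction at its middle
- stapler: black stapler 36 x 132 x 47 mm, long along its own y, near the front edge of the desk; loose bystander, not to be disturbed; origin at the centre of its underside
- notebook: dark green pocket notebook 141 x 91 x 14 mm lying at the far side, left of the laminator; loose bystander, not to be disturbed; origin at the centre of its underside
- magnifier: magnifier 81 x 172 x 13 mm lying in front of the laminator's tower; loose bystander, not to be disturbed; origin at the centre of its underside
There are look-alikes about, which are no part of the job. Of the things that look like the sled, the larger one is meant.

How it is judged:
By the outcome, as a careful person would: the job done as asked, in the order asked, and still so for the second after the job is handed in, with the robot touching nothing.
It also fails if it takes over 70 s, if anything falls off the work surface, if the arm or the gripper's body presses on something with over 40 N, if the wrist force passes 120 N, or if a joint passes its speed limit or range.

## Working session

There is one attempt and no reset: what is moved stays moved. The work goes in short steps, Python scripts to look and compute and a tool call to move; the robot and the scene stay as the last step left them, time stands still between calls to the robot, and variables do not carry over. Pictures are saved under pics/ and viewed, and the job is handed in when it is done.

Besides the shell and the picture viewer there is one more tool, called after "Call:" in YAML: its name, and indented under it one key for each argument. jog_arm: Moves the arm, as the interface text tells. Its arguments: {"type":"object","properties":{"commands":{"type":"array"},"newtons":{"type":"number"}},"required":["commands"]}

```bash
mkdir -p pics; ls; python3 - <<'E'
from cell import bot
import cv2
for n in("side","top"):
    c=bot.read_camera(n); cv2.imwrite(f"pics/{n}0.png",c["frame"])
    print(n,c["mtx"],c["D"],c["R"],c["t"])
s=bot.read_state(); print(s)
E
```

```text
pics
side [[490.03689206   0.         323.63167314]
 [  0.         490.03689206 203.66754339]
 [  0.           0.           1.        ]] [-0.10266294  0.          0.          0.          0.        ] [[ 0.92742803 -0.37378251 -0.01280155]
 [-0.15366976 -0.34963238 -0.92419846]
 [ 0.34097338  0.85909478 -0.38169794]] [-0.51875699  0.20783917  1.24289305]
top [[401.61705359   0.         312.62465146]
 [  0.         401.61705359 193.98552351]
 [  0.           0.           1.        ]] [-0.04506617  0.          0.          0.          0.        ] [[ 0.02369617 -0.99968142  0.00869176]
 [-0.99533949 -0.0244044  -0.0932938 ]
 [ 0.09347619 -0.00644055 -0.99560068]] [-0.03101     0.57952135  1.39856946]
{'t': 0.1, 'q': array([ 9.86882447e-01,  2.21184356e-01,  1.52746547e+00,  6.01333458e-06,
        1.39469153e+00, -1.26091087e-01]), 'qd': array([-0.0001961 , -0.00397801, -0.00140653, -0.00029234,  0.00163366,
        0.00049055]), 'joint_efforts': array([ 2.51930411e-03, -4.95940483e+01, -3.88522768e+01,  7.00981007e-02,
        5.14475384e-02, -3.72570275e-05]), 'tool_pos': array([0.27595859, 0.56020484, 0.23854017]), 'ee_rot': array([[ 4.41996274e-01,  8.97016363e-01, -9.68990337e-04],
       [ 8.97015210e-01, -4.41997278e-01, -1.45570234e-03],
       [-1.73407991e-03, -2.25784060e-04, -9.99998471e-01]]), 'wrist_force': array([ 0.13911415,  0.25097041, -0.16927425]), 'moment': array([-0.05164772, -0.04922069, -0.01416752]), 'finger_gap': 1.0002954354203772}
```

View pics/side0.png

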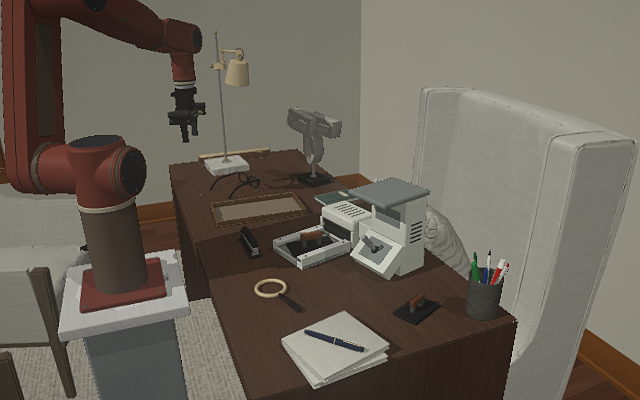

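View pics/top0.png

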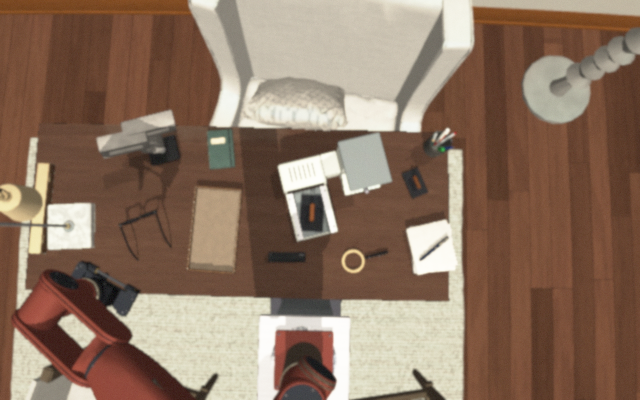

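The top view shows two sled-like things. One is on the laminator bed (top ~(312,212), side ~(312,238)). The other lies loose on the desk at the right (top ~(415,182), side ~(415,308)). I'll confirm which is larger in enlarged crops.

```bash
cat > h.py <<'E'
import numpy as np, cv2
from cell import bot
def crop(c,x0,y0,x1,y1,k,name,pts=[]):
    f=c["frame"][y0:y1,x0:x1]
    f=cv2.resize(f,None,fx=k,fy=k,interpolation=cv2.INTER_CUBIC)
    for p in pts: cv2.circle(f,(int((p[0]-x0+.5)*k),int((p[1]-y0+.5)*k)),2,(0,0,255),-1)
    for x in range(x0,x1,10):
        cv2.line(f,(int((x-x0+.5)*k),0),(int((x-x0+.5)*k),6 if x%50 else 14),(0,255,255),1)
        if x%20==0: cv2.putText(f,str(x),(int((x-x0+.5)*k)-10,25),0,.4,(0,255,255),1)
    for y in range(y0,y1,10):
        cv2.line(f,(0,int((y-y0+.5)*k)),(6,int((y-y0+.5)*k)),(0,255,255),1)
        if y%20==0: cv2.putText(f,str(y),(8,int((y-y0+.5)*k)+4),0,.4,(0,255,255),1)
    cv2.imwrite("pics/"+name,f)
def ray(c,u,v):
    p=cv2.undistortPoints(np.array([[[u,v]]],float),c["mtx"],c["D"])[0,0]
    d=c["R"].T@np.array([p[0],p[1],1]); o=-c["R"].T@c["t"]; return o,d
def atz(c,u,v,z):
    o,d=ray(c,u,v); return o+d*(z-o[2])/d[2]
def proj(c,X):
    X=np.atleast_2d(np.array(X,float)); r,_=cv2.Rodrigues(c["R"])
    return cv2.projectPoints(X,r,c["t"],c["mtx"],c["D"])[0][:,0]
E
python3 - <<'E'
from h import *
t=bot.read_camera("top"); s=bot.read_camera("side")
crop(t,265,125,435,250,4.6,"t1.png"); crop(s,230,170,450,330,3.6,"s1.png")
import pickle; pickle.dump((t,s),open("cams0.pkl","wb"))
E
```

```text
(no output)
```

View pics/t1.png

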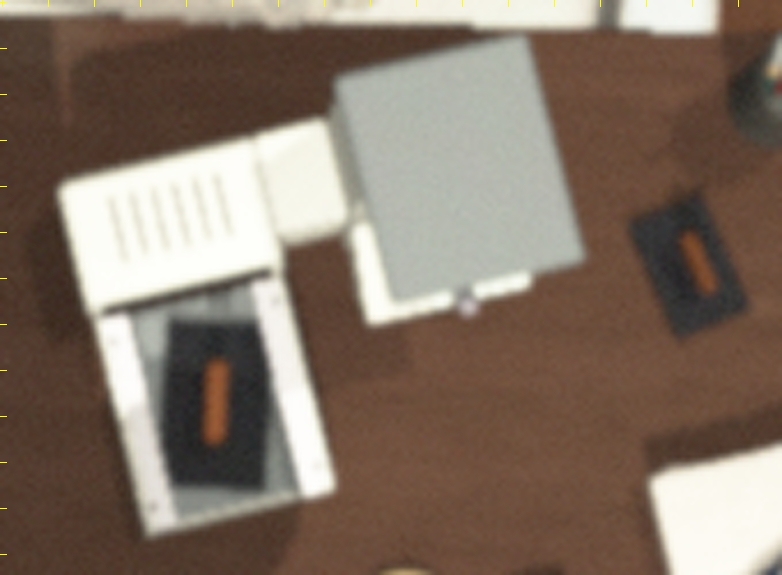

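View pics/s1.png

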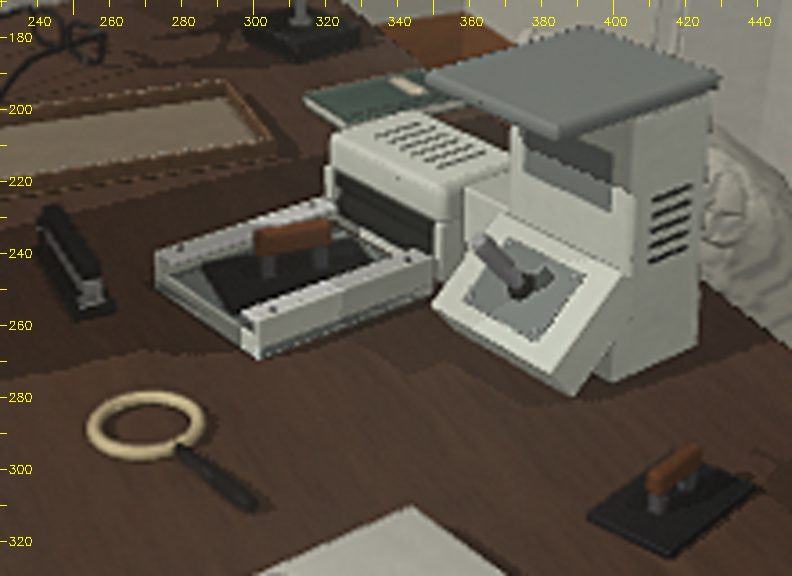

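```bash
python3 - <<'E'
from h import *
import pickle; t,s=pickle.load(open("cams0.pkl","rb"))
T=lambda x,y:(265+x/4.6-.5,125+y/4.6-.5)
S=lambda x,y:(230+x/3.6-.5,170+y/3.6-.5)
def sh(l,P,z,c=t,f=T):
    a=np.array([atz(c,*f(*p),z)[:2] for p in P])*1000
    print(l,a.round(1).tolist()); return a
h=sh("hood top",[(337,75),(525,37),(585,260),(398,303)],.22)
for i in range(4):
    d=h[(i+1)%4]-h[i]; print(np.linalg.norm(d).round(1),np.degrees(np.arctan2(d[1],d[0])).round(1))
r=sh("rail outer FL,BL,BR,FR",[(147,535),(97,310),(283,270),(335,490)],.033)
for i in range(4):
    d=r[(i+1)%4]-r[i]; print(np.linalg.norm(d).round(1),np.degrees(np.arctan2(d[1],d[0])).round(1))
r=sh("rail inner L f,b R b,f",[(178,527),(130,315),(253,290),(300,498)],.033)
for i in range(4):
    d=r[(i+1)%4]-r[i]; print(np.linalg.norm(d).round(1),np.degrees(np.arctan2(d[1],d[0])).round(1))
sh("housing top",[(60,187),(255,137),],.09)
b=sh("bar ends",[(218,358),(214,445)],.012+.048)
d=b[0]-b[1];print(np.linalg.norm(d),np.degrees(np.arctan2(d[1],d[0])),b.mean(0))
sh("plate corners visible",[(170,320),(265,320),(265,487),(170,480)],.020)
sh("levertip",[(466,305)],.062+.07*.766)
def tri(pt,ps):
    A=[];B=[]
    for c,p in((t,pt),(s,ps)):
        o,d=ray(c,*p); d/=np.linalg.norm(d); M=np.eye(3)-np.outer(d,d);A.append(M);B.append(M@o)
    x=np.linalg.solve(sum(A),sum(B)); print((x*1000).round(1), [np.linalg.norm(A[i]@x-B[i])*1000 for i in (0,1)]); return x
tri(T(466,303),S(484,243))
sh("side pivot z62",[(518,288)],.062,s,S)
sh("side tip",[(480,243)],.062+.07*.766,s,S)
print(t["R"].T@-t["t"],s["R"].T@-s["t"])
E
```

```text
hood top [[730.1, -90.0], [759.8, -217.4], [608.2, -258.9], [576.1, -133.5]]
130.8 -76.9
157.2 -164.7
129.4 104.4
160.0 15.8
rail outer FL,BL,BR,FR [[413.7, 35.7], [584.7, 78.8], [619.1, -63.6], [451.2, -106.7]]
176.3 14.2
146.5 -76.4
173.4 -165.6
147.3 104.7
rail inner L f,b R b,f [[420.3, 12.2], [581.4, 53.3], [603.1, -40.8], [444.5, -80.2]]
166.2 14.3
96.6 -77.0
163.4 -166.1
95.5 104.7
housing top [[670.2, 105.5], [711.4, -38.4]]
bar ends [[548.0, -15.0], [482.6, -13.5]]
65.42453684873004 -1.2586336494988388 [515.26802261 -14.25142378]
plate corners visible [[579.5, 22.7], [581.3, -50.9], [452.3, -53.7], [455.9, 19.5]]
levertip [[586.8, -193.7]]
[ 590.3 -195.1  109.3] [np.float64(1.4676521426589892), np.float64(1.4676521426589788)]
side pivot z62 [[625.1, -185.4]]
side tip [[583.6, -205.5]]
[ 0.44682235 -0.0078497   1.44675199] [ 0.08925492 -1.18899791  0.65985347]
```

Of the two, the one on the bed is the larger (plate about 130 mm; the desk one is clearly smaller), so that is the sled. I'll refine the measurements with larger crops.

```bash
python3 - <<'E'
from h import *
import pickle; t,s=pickle.load(open("cams0.pkl","rb"))
crop(t,280,180,350,250,8,"t2.png"); crop(s,260,210,360,280,8,"s2.png"); crop(s,340,170,440,290,5,"s3.png");crop(t,330,130,400,200,8,"t3.png")
E
```

```text
(no output)
```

View pics/t2.png

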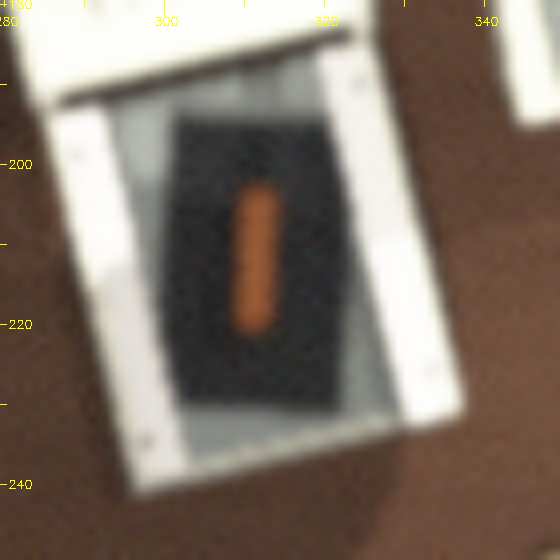

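View pics/s2.png

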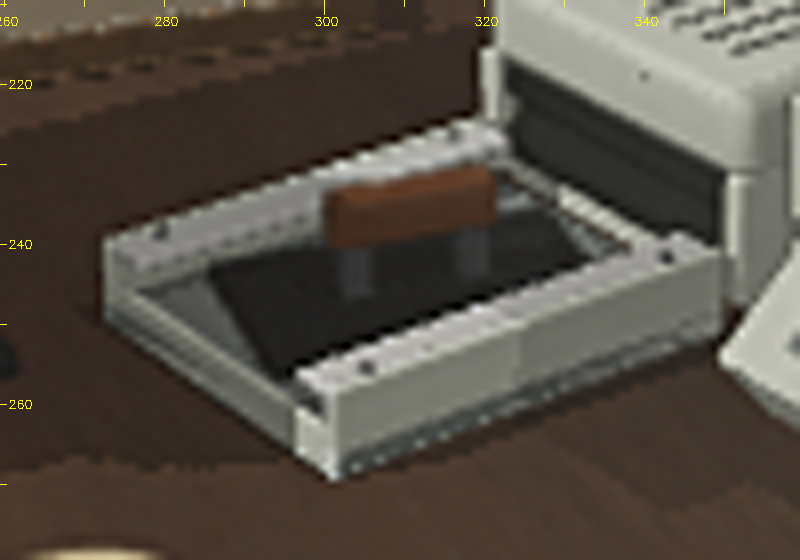

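View pics/s3.png

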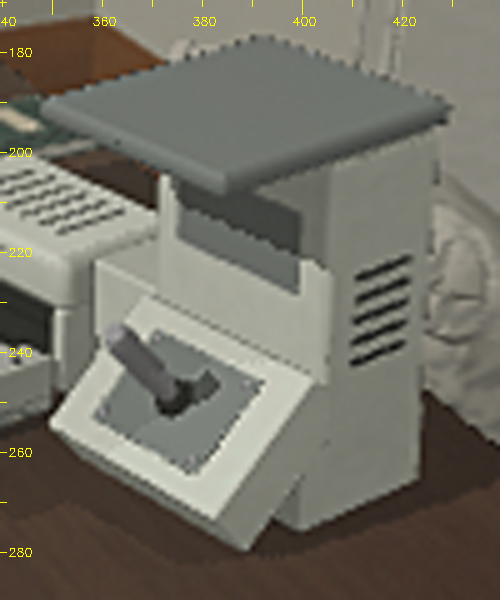

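View pics/t3.png

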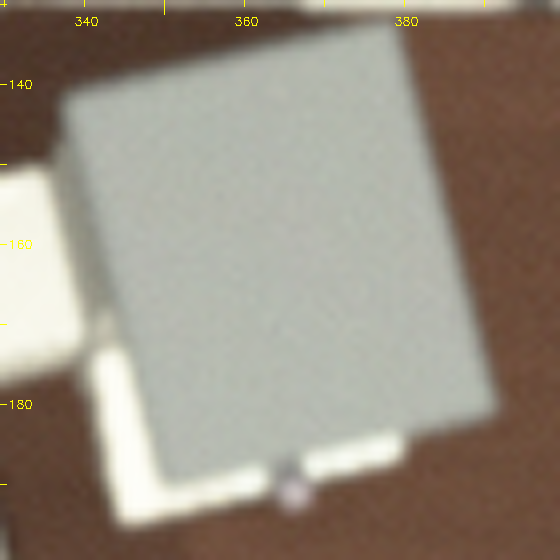

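```bash
cat > fit.py <<'E'
from h import *
import pickle; t,s=pickle.load(open("cams0.pkl","rb"))
from scipy.optimize import least_squares
T2=lambda x,y:(280+x/8-.5,180+y/8-.5); S2=lambda x,y:(260+x/8-.5,210+y/8-.5)
T3=lambda x,y:(330+x/8-.5,130+y/8-.5); S3=lambda x,y:(340+x/5-.5,170+y/5-.5)
c40,s40=np.cos(np.radians(40)),np.sin(np.radians(40))
# params X,Y,yaw,b,w(outer half),hx
def P(p):
    X,Y,a,b,w,hx=p
    L=lambda x,y,z:np.array([X+np.cos(a)*x-np.sin(a)*y,Y+np.sin(a)*x+np.cos(a)*y,z])
    tip=L(hx+.039-.07*s40,-.12,.062+.07*c40)
    return L,[
    (t,T2(134,492),L(-.17,b+w,.033)),(t,T2(465,408),L(-.17,b-w,.033)),
    (t,T2(405,420),L(-.17,b-.05,.033)),(t,T2(190,470),L(-.17,b+.05,.033)),
    (s,S2(104,240),L(-.17,b+w,.033)),(s,S2(140,268),L(-.17,b+.05,.033)),(s,S2(298,380),L(-.17,b-.05,.033)),(s,S2(338,392),L(-.17,b-w,.033)),
    (s,S2(336,480),L(-.17,b-w,.0)),
    (s,S3(230,190),L(hx,-.188,.206)),(s,S3(42,105),L(hx,-.052,.21)),
    (t,T3(165,487),L(hx,-.052,.22)),(t,T3(497,410),L(hx,-.188,.22)),
    (s,S3(115,332),tip),(t,T3(295,490),tip),(s,S3(178,405),L(hx+.039,-.12,.062)),
    ]
def res(p):
    return np.concatenate([proj(c,X)[0]-np.array(u) for c,u,X in P(p)[1]])
r=least_squares(res,[.58,0,.25,.07,.073,0.05],loss='soft_l1')
p=r.x; print(p.round(4),np.degrees(p[2])); print(res(p).reshape(-1,2).round(1).tolist())
L,_=P(p)
for n,x in dict(bed=(-.0875,p[3],.012),hood=(p[5],-.12,.206),pivot=(p[5]+.039,-.12,.062),tip=(p[5]+.039-.07*s40,-.12,.062+.07*c40)).items(): print(n,L(*x).round(4))
np.save("lam.npy",p)
E
python3 fit.py
```

```text
[ 0.6178 -0.0642  0.2615  0.0742  0.0738 -0.0572] 14.985624147275374
[[0.5, -0.6], [-0.0, -0.1], [0.9, -0.0], [0.1, 0.5], [-0.2, -0.5], [-0.3, -1.0], [-0.3, -1.7], [-0.2, 0.2], [0.4, 0.1], [-1.1, 2.4], [-0.3, 1.6], [-0.5, 0.0], [0.6, -0.7], [0.2, -0.7], [0.3, -0.2], [0.3, -1.5]]
bed [ 0.5141 -0.0151  0.012 ]
hood [ 0.5935 -0.1949  0.206 ]
pivot [ 0.6312 -0.1848  0.062 ]
tip [ 0.5877 -0.1965  0.1156]
```

```bash
cat > fit2.py <<'E'
from h import *
import pickle; t,s=pickle.load(open("cams0.pkl","rb"))
from scipy.optimize import least_squares
T2=lambda x,y:(280+x/8-.5,180+y/8-.5); S2=lambda x,y:(260+x/8-.5,210+y/8-.5)
def pts(p):
    X,Y,a=p
    L=lambda x,y,z:np.array([X+np.cos(a)*x-np.sin(a)*y,Y+np.sin(a)*x+np.cos(a)*y,z+.012])
    return [(t,T2(240,186),L(.032,.008,.048)),(t,T2(283,188),L(.032,-.008,.048)),(t,T2(274,332),L(-.032,-.008,.048)),(t,T2(231,330),L(-.032,.008,.048)),
    (s,S2(325,190),L(-.032,.008,.048)),(s,S2(494,216),L(.032,-.008,.026)),(s,S2(330,247),L(-.032,-.008,.026)),(s,S2(495,176),L(.032,-.008,.048)),
    (s,S2(210,270),L(-.065,.042,.008)),(s,S2(280,380),L(-.065,-.042,.008)),(t,T2(335,412),L(-.065,-.042,.008)),(t,T2(172,118),L(.065,.042,.008))]
res=lambda p:np.concatenate([proj(c,X)[0]-np.array(u) for c,u,X in pts(p)])
r=least_squares(res,[.515,-.014,-.05],loss='soft_l1');p=r.x
print(p.round(4),np.degrees(p[2])); print(res(p).reshape(-1,2).round(1).tolist())
np.save("sled.npy",p)
X,Y,a=p
E
python3 fit2.py
```

```text
[ 0.5147 -0.0152 -0.0118] -0.6786282749640756
[[0.2, -0.1], [-0.5, -0.2], [-0.0, 0.3], [0.7, 0.4], [-1.1, -1.0], [1.1, 1.2], [0.4, 1.3], [0.9, -0.8], [-0.9, -1.3], [-0.6, -2.2], [1.5, 0.3], [-0.5, -0.4]]
```

Laminator fit: yaw ≈15°, pivot ≈ (0.631, −0.185, 0.062), bed ≈ (0.514, −0.015). Sled yaw is roughly −2° in the world, so about 17° clockwise of the rails, which agrees with the task. I'll move towards the lever while yawing the jaws to −75°, the laminator's y axis.

Call:
jog_arm:
  commands:
    - [8,-39,3,0,0,-0.12,0]
    - [8,-39,3,0,0,-0.12,0]
    - [8,-39,3,0,0,-0.12,0]
    - [8,-39,3,0,0,-0.12,0]
    - [8,-39,3,0,0,-0.12,0]

```text
t: 0.62
tool_pos: [0.316, 0.3639, 0.2543]
ee_rot: [[0.874, 0.486, -0.0], [0.486, -0.874, -0.0], [-0.0, 0.0, -1.0]]
wrist_force: [0.6, -0.1, 1.0]
finger_gap: 0.998
```

Call:
jog_arm:
  commands:
    - [8,-39,3,0,0,-0.12,0]
    - [8,-39,3,0,0,-0.12,0]
    - [8,-39,3,0,0,-0.12,0]
    - [8,-39,3,0,0,-0.12,0]
    - [8,-39,3,0,0,-0.12,0]

```text
t: 1.03
tool_pos: [0.356, 0.169, 0.2697]
ee_rot: [[0.996, -0.092, 0.001], [-0.092, -0.996, 0.0], [0.001, -0.0, -1.0]]
wrist_force: [0.6, 0.5, 0.4]
finger_gap: 1.001
```

Call:
jog_arm:
  commands:
    - [8,-39,3,0,0,-0.12,80]
    - [8,-39,3,0,0,-0.12,80]
    - [8,-39,3,0,0,-0.12,80]
    - [8,-39,3,0,0,-0.12,80]
    - [8,-39,3,0,0,-0.12,80]

```text
t: 1.45
tool_pos: [0.396, -0.0264, 0.2849]
ee_rot: [[0.769, -0.639, 0.001], [-0.639, -0.769, -0.0], [0.001, -0.001, -1.0]]
wrist_force: [1.3, 0.4, 0.1]
finger_gap: 0.727
```

Call:
jog_arm:
  commands:
    - [8,-39,3,0,0,-0.12,80]
    - [8,-39,3,0,0,-0.12,80]
    - [8,-39,3,0,0,-0.12,80]
    - [8,-39,3,0,0,-0.12,80]
    - [8,-39,3,0,0,-0.12,80]

```text
t: 1.87
tool_pos: [0.4361, -0.2215, 0.2996]
ee_rot: [[0.274, -0.962, 0.0], [-0.962, -0.274, -0.0], [0.0, -0.0, -1.0]]
wrist_force: [0.4, 0.3, 0.5]
finger_gap: 0.69
```

Call:
jog_arm:
  commands:
    - [12,1,-12,0.03,-0.1125,-0.003,80]
    - [12,1,-12,0.03,-0.1125,-0.003,80]
    - [12,1,-12,0.03,-0.1125,-0.003,80]
    - [12,1,-12,0.03,-0.1125,-0.003,80]
    - [12,1,-12,0.03,-0.1125,-0.003,80]

```text
t: 2.28
tool_pos: [0.4968, -0.2153, 0.2401]
ee_rot: [[0.261, -0.802, 0.538], [-0.965, -0.223, 0.135], [0.011, -0.555, -0.832]]
wrist_force: [0.5, 0.7, -0.6]
finger_gap: 0.686
```

Call:
jog_arm:
  commands:
    - [12,2,-16,0.03,-0.1125,0,80]
    - [0,0,0,0,0,0,80]

```text
t: 2.45
tool_pos: [0.5054, -0.21, 0.2171]
ee_rot: [[0.26, -0.74, 0.621], [-0.966, -0.199, 0.167], [-0.0, -0.643, -0.766]]
wrist_force: [-1.4, 0.9, -1.8]
finger_gap: 0.685
```

```bash
cat > lev.py <<'E'
from h import *
import sys
p=np.load("lam.npy");X,Y,a,b,w,hx=p
Rl=np.array([[np.cos(a),-np.sin(a),0],[np.sin(a),np.cos(a),0],[0,0,1]])
piv=Rl@[hx+.039,-.12,.062]+[X,Y,0]
c40,s40=np.cos(np.radians(40)),np.sin(np.radians(40))
n=Rl@[-s40,0,c40]; up=Rl@[c40,0,s40]; left=Rl@[0,1,0]
if __name__=="__main__":
    s=bot.read_state(); d=s["tool_pos"]-piv
    print("t",s["t"],"r,left,up mm",(1000*np.array([d@n,d@left,d@up])).round(1))
    R=s["ee_rot"]; print("tool x in left/up/n",(R[:,0]@left).round(3),(R[:,0]@up).round(3),(R[:,0]@n).round(3)," z·n",(R[:,2]@n).round(3), "z·up",(R[:,2]@up).round(3))
    print("f left,n,up",(s["wrist_force"]@left).round(2),(s["wrist_force"]@n).round(2),(s["wrist_force"]@up).round(2),"gap",s["finger_gap"]*87,"q",s["q"].round(2))
    print("n",n.round(4),"left",left.round(4),"up",up.round(4))
    if len(sys.argv)>1:
        for k,(x0,y0,x1,y1,z) in dict(side=(300,130,460,270,5),top=(300,100,430,220,6)).items():
            c=bot.read_camera(k); crop(c,x0,y0,x1,y1,z,f"{sys.argv[1]}_{k}.png")
E
python3 lev.py pre
```

```text
t 2.45 r,left,up mm [201.1   8.2   1.6]
tool x in left/up/n -1.0 0.001 -0.001  z·n -1.0 z·up 0.0
f left,n,up 1.25 -0.64 -2.02 gap 59.574300949350025 q [-0.91 -0.24  2.18  0.76  1.04  0.05]
n [-0.6209 -0.1662  0.766 ] left [-0.2586  0.966   0.    ] up [0.74   0.1981 0.6428]
```

View pics/pre_side.png

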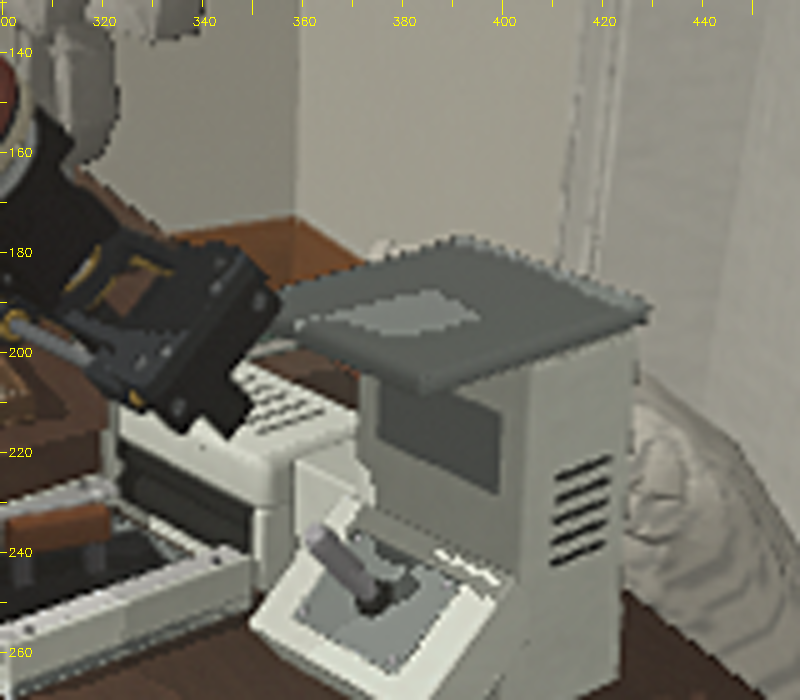

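View pics/pre_top.png

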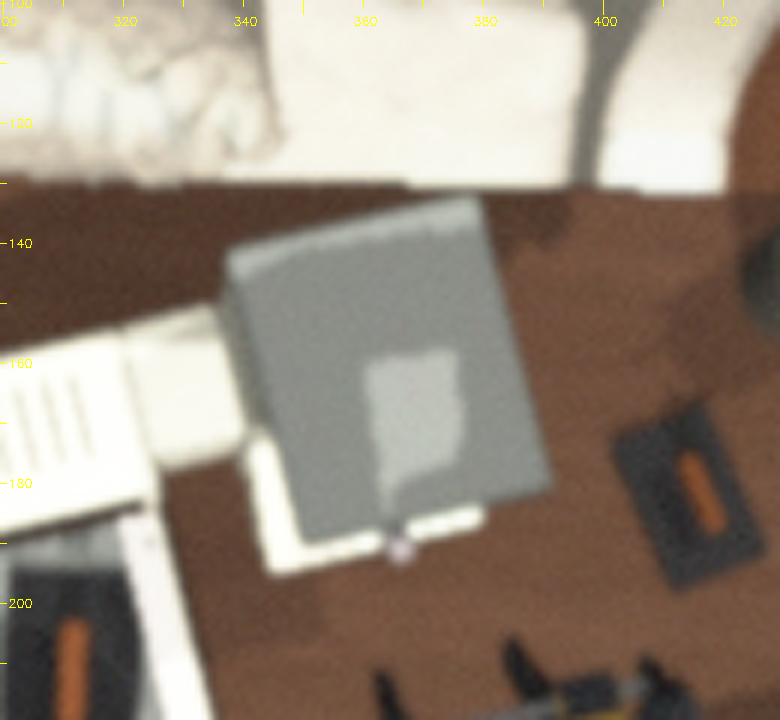

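```bash
python3 - <<'E'
from lev import *
s=bot.read_state(); c=bot.read_camera("top")
R=s["ee_rot"];P=s["tool_pos"]
for k in(-.03,.03): print(k,proj(c,P+.017*R[:,2]+k*R[:,0]))
print(proj(c,piv+.07*n),proj(c,piv+.07*n+.03*left))
crop(c,340,170,420,240,8,"fing.png",[proj(c,P+.017*R[:,2]+k*R[:,0])[0] for k in(-.03,.03)])
E
```

```text
-0.03 [[365.50071213 212.53888302]]
0.03 [[384.24024582 207.93004909]]
[[366.64032746 190.55331619]] [[357.94924446 192.65306487]]
```

View pics/fing.png

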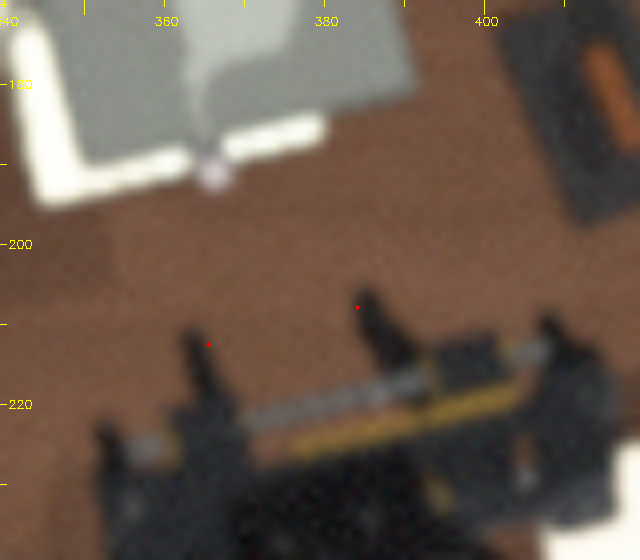

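Call:
jog_arm:
  commands:
    - [17,-2,-18,0,0,0,80]
    - [18,4,-22,0,0,0,80]
    - [18,5,-22,0,0,0,80]
    - [0,0,0,0,0,0,80]

```text
t: 2.93
tool_pos: [0.5626, -0.2035, 0.1595]
ee_rot: [[0.265, -0.74, 0.619], [-0.964, -0.208, 0.165], [0.007, -0.64, -0.768]]
wrist_force: [-0.5, 1.1, -0.5]
finger_gap: 0.683
```

```bash
python3 lev.py in1
```

```text
t 2.9333 r,left,up mm [120.3  -0.3   8.2]
tool x in left/up/n -1.0 0.01 0.001  z·n -1.0 z·up -0.003
f left,n,up 1.2 -0.24 -0.45 gap 59.4497348612355 q [-0.8  -0.04  2.12  0.82  0.86  0.01]
n [-0.6209 -0.1662  0.766 ] left [-0.2586  0.966   0.    ] up [0.74   0.1981 0.6428]
```

View pics/in1_side.png

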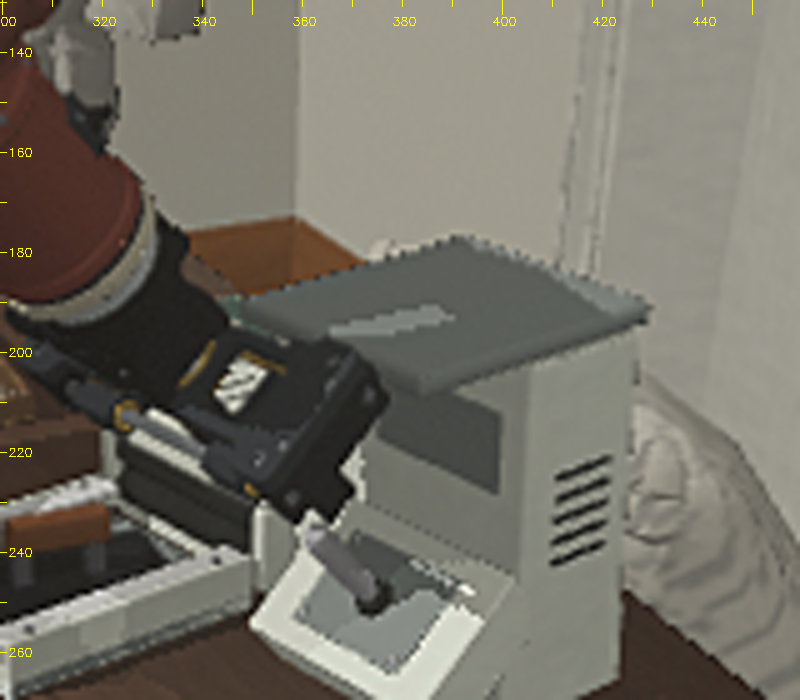

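View pics/in1_top.png

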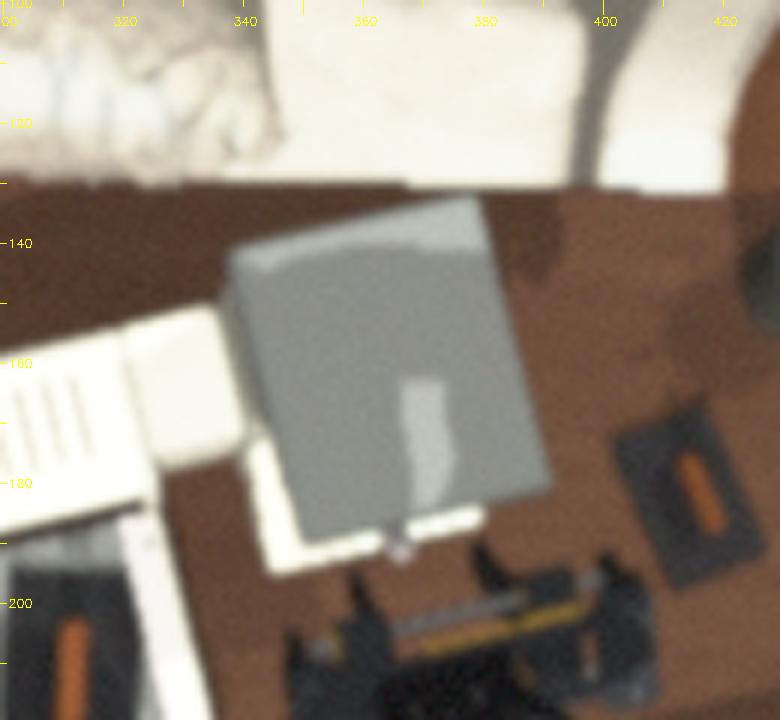

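Call:
jog_arm:
  commands:
    - [11,3,-18,0,0,0,80]
    - [11,3,-17,0,0,0,80]
    - [11,3,-17,0,0,0,80]
    - [0,0,0,0,0,0,80]

```text
t: 3.37
tool_pos: [0.595, -0.1959, 0.1094]
ee_rot: [[0.263, -0.738, 0.622], [-0.965, -0.207, 0.163], [0.009, -0.642, -0.766]]
wrist_force: [-0.6, 0.9, -0.3]
finger_gap: 0.688
```

```bash
python3 lev.py in2
```

```text
t 3.3667 r,left,up mm [60.6 -1.3  1.5]
tool x in left/up/n -1.0 0.01 0.004  z·n -1.0 z·up -0.0
f left,n,up 1.05 -0.03 -0.43 gap 59.85283600714631 q [-0.73  0.11  2.09  0.91  0.75 -0.06]
n [-0.6209 -0.1662  0.766 ] left [-0.2586  0.966   0.    ] up [0.74   0.1981 0.6428]
```

View pics/in2_side.png

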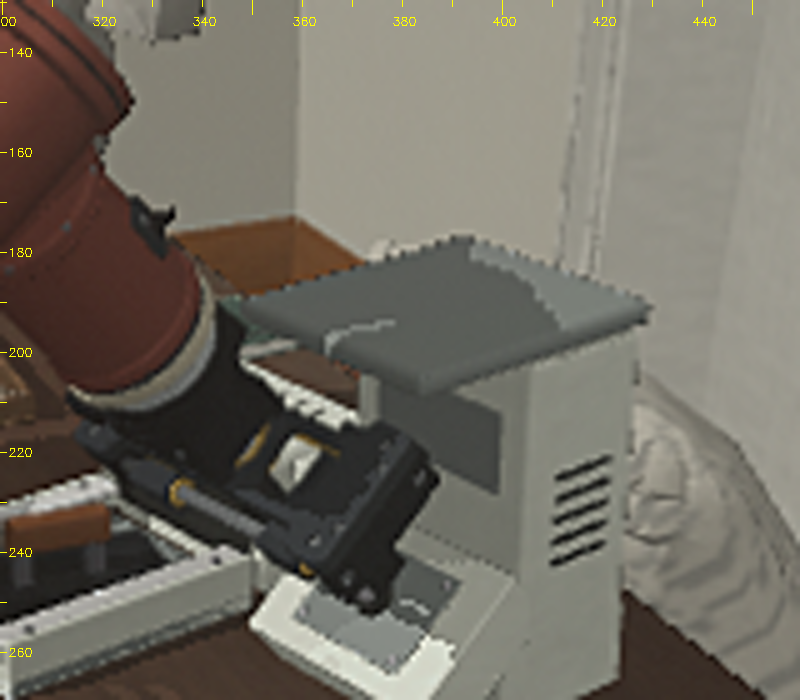

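View pics/in2_top.png

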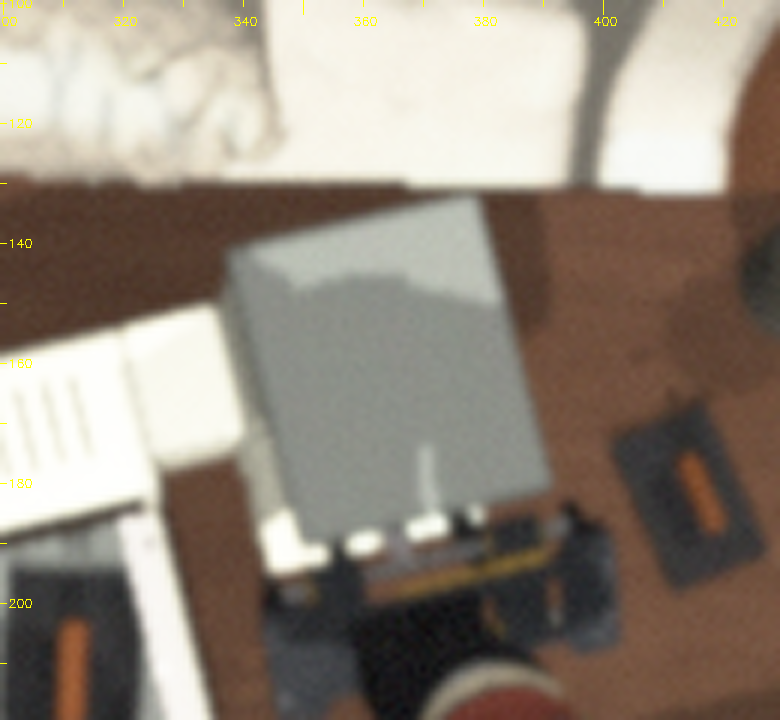

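Call:
jog_arm:
  commands:
    - [-5,18,0,0,0,0,80]
    - [-5,18,0,0,0,0,80]
    - [0,0,0,0,0,0,80]

```text
t: 3.72
tool_pos: [0.5846, -0.16, 0.1124]
ee_rot: [[0.262, -0.735, 0.625], [-0.965, -0.208, 0.16], [0.012, -0.645, -0.764]]
wrist_force: [-0.4, -2.6, 2.6]
finger_gap: 0.685
```

```bash
python3 lev.py|head -3
```

```text
t 3.7167 r,left,up mm [63.4 36.   2.8]
tool x in left/up/n -1.0 0.011 0.007  z·n -1.0 z·up 0.003
f left,n,up -2.39 2.71 0.89 gap 59.59313055360214 q [-0.69  0.03  2.16  0.92  0.72 -0.03]
```

Call:
jog_arm:
  commands:
    - [-1,5,0,0,0,0,80]
    - [0,0,0,0,0,0,80]

```text
t: 3.88
tool_pos: [0.5842, -0.157, 0.1119]
ee_rot: [[0.261, -0.736, 0.625], [-0.965, -0.207, 0.159], [0.013, -0.645, -0.764]]
wrist_force: [-1.0, -3.9, 3.1]
finger_gap: 0.688
```

```bash
python3 lev.py p1|head -3
```

```text
t 3.8833 r,left,up mm [62.8 39.1  2.8]
tool x in left/up/n -1.0 0.01 0.009  z·n -1.0 z·up 0.003
f left,n,up -3.56 3.65 0.53 gap 59.844509137609734 q [-0.68  0.03  2.16  0.92  0.71 -0.03]
```

View pics/p1_top.png

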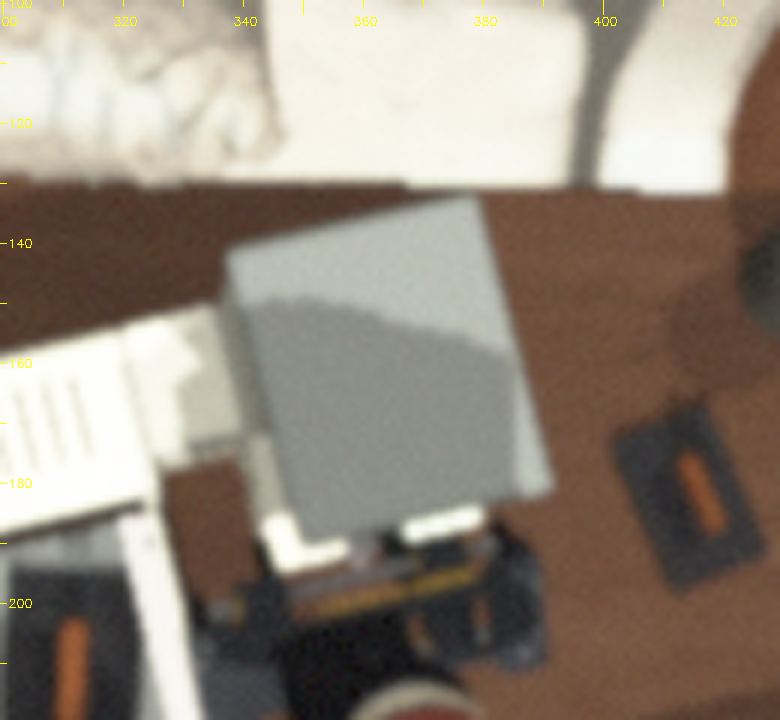

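Call:
jog_arm:
  commands:
    - [-1,4,0,0,0,0,80]
    - [0,0,0,0,0,0,80]

```text
t: 4.15
tool_pos: [0.5832, -0.1527, 0.1108]
ee_rot: [[0.26, -0.737, 0.624], [-0.966, -0.206, 0.159], [0.011, -0.644, -0.765]]
wrist_force: [2.7, -4.7, 4.0]
finger_gap: 0.685
```

```bash
python3 lev.py|head -3
```

```text
t 4.15 r,left,up mm [61.9 43.4  2.2]
tool x in left/up/n -1.0 0.008 0.008  z·n -1.0 z·up 0.002
f left,n,up -5.28 2.14 3.59 gap 59.58820152872875 q [-0.68  0.03  2.17  0.92  0.71 -0.02]
```

Call:
jog_arm:
  commands:
    - [-1,3,0,0,0,0,80]
    - [0,0,0,0,0,0,80]

```text
t: 4.32
tool_pos: [0.5828, -0.1519, 0.1112]
ee_rot: [[0.257, -0.736, 0.626], [-0.966, -0.206, 0.154], [0.015, -0.644, -0.765]]
wrist_force: [3.2, -10.5, 0.6]
finger_gap: 0.686
```

```bash
python3 lev.py|head -3
```

```text
t 4.3167 r,left,up mm [62.3 44.4  2.3]
tool x in left/up/n -1.0 0.009 0.013  z·n -1.0 z·up 0.002
f left,n,up -10.94 0.22 0.68 gap 59.681751241038775 q [-0.67  0.02  2.17  0.92  0.7  -0.02]
```

The force jumped to about 12 N with almost no further motion, so the lever is on its left stop. I'll hold it there.

Call:
jog_arm:
  commands:
    - [0,1,0,0,0,0,80]
    - [0,0,0,0,0,0,80]
    - [0,0,0,0,0,0,80]
    - [0,0,0,0,0,0,80]
    - [0,0,0,0,0,0,80]

```text
t: 4.73
tool_pos: [0.5828, -0.1517, 0.1112]
ee_rot: [[0.256, -0.737, 0.626], [-0.967, -0.206, 0.153], [0.016, -0.644, -0.765]]
wrist_force: [3.0, -12.8, -0.2]
finger_gap: 0.689
```

Call:
jog_arm:
  commands:
    - [0,0,0,0,0,0,80]
    - [0,0,0,0,0,0,80]
    - [0,0,0,0,0,0,80]
    - [0,0,0,0,0,0,80]
    - [0,0,0,0,0,0,80]

```text
t: 5.15
tool_pos: [0.5828, -0.1517, 0.1112]
ee_rot: [[0.256, -0.737, 0.626], [-0.967, -0.206, 0.153], [0.016, -0.644, -0.765]]
wrist_force: [2.4, -12.8, 0.5]
finger_gap: 0.688
```

Call:
jog_arm:
  commands:
    - [0,0,0,0,0,0,80]
    - [0,0,0,0,0,0,80]
    - [0,0,0,0,0,0,80]
    - [0,0,0,0,0,0,80]
    - [0,0,0,0,0,0,80]

```text
t: 5.57
tool_pos: [0.5828, -0.1517, 0.1112]
ee_rot: [[0.256, -0.737, 0.626], [-0.967, -0.206, 0.153], [0.016, -0.644, -0.765]]
wrist_force: [4.1, -12.4, 1.3]
finger_gap: 0.69
```

Call:
jog_arm:
  commands:
    - [0,0,0,0,0,0,80]
    - [0,0,0,0,0,0,80]

```text
t: 5.73
tool_pos: [0.5828, -0.1517, 0.1112]
ee_rot: [[0.256, -0.737, 0.626], [-0.967, -0.206, 0.153], [0.016, -0.644, -0.765]]
wrist_force: [2.7, -13.3, 0.3]
finger_gap: 0.69
```

```bash
python3 lev.py h1|head -3
```

```text
t 5.7333 r,left,up mm [62.2 44.5  2.4]
tool x in left/up/n -1.0 0.008 0.014  z·n -1.0 z·up 0.002
f left,n,up -13.53 0.77 -0.48 gap 60.015308867737666 q [-0.67  0.02  2.17  0.92  0.7  -0.02]
```

View pics/h1_top.png

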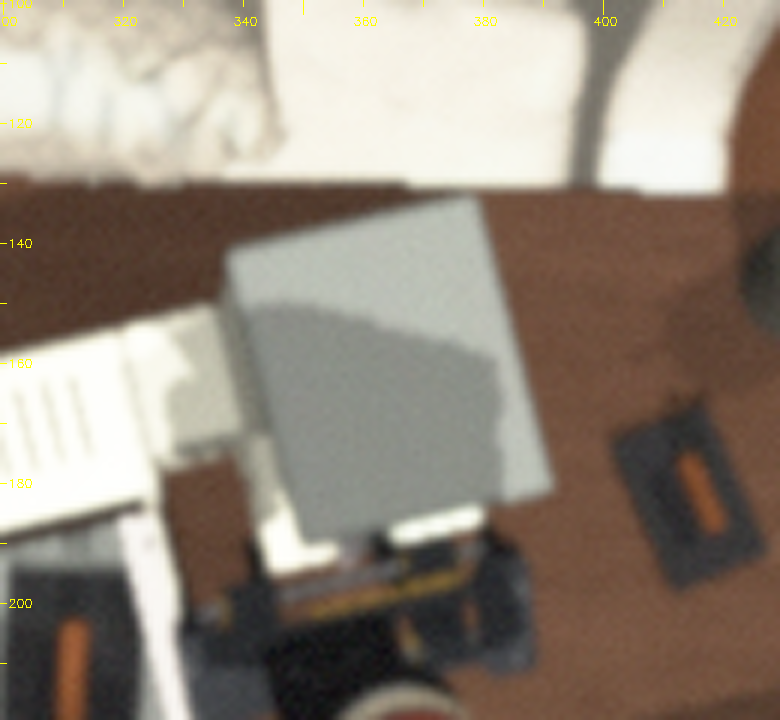

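The lever tip sits at (358,191), where full throw was predicted ((358,192.6)), and it has been held 1.4 s. Now I'll move back to centre and withdraw along the lever axis.

Call:
jog_arm:
  commands:
    - [4,-15,0,0,0,0,80]
    - [4,-15,0,0,0,0,80]
    - [3,-13,0,0,0,0,80]
    - [0,0,0,0,0,0,80]

```text
t: 6.17
tool_pos: [0.5925, -0.1921, 0.1093]
ee_rot: [[0.261, -0.738, 0.622], [-0.965, -0.205, 0.161], [0.009, -0.643, -0.766]]
wrist_force: [0.6, -0.3, 0.8]
finger_gap: 0.687
```

```bash
python3 lev.py |head -3
```

```text
t 6.1667 r,left,up mm [61.4  3.   0.3]
tool x in left/up/n -1.0 0.007 0.005  z·n -1.0 z·up 0.0
f left,n,up -0.44 0.31 0.87 gap 59.80457515911382 q [-0.73  0.1   2.1   0.91  0.74 -0.06]
```

Call:
jog_arm:
  commands:
    - [-20,-5,25,0,0,0,80]
    - [-20,-5,25,0,0,0,80]
    - [-20,-5,25,0,0,0,80]
    - [-15,10,25,0,0,0,80]

```text
t: 6.5
tool_pos: [0.5156, -0.1957, 0.2092]
ee_rot: [[0.261, -0.739, 0.621], [-0.965, -0.204, 0.162], [0.007, -0.642, -0.767]]
wrist_force: [0.4, -1.4, 1.4]
finger_gap: 0.686
```

```bash
python3 lev.py out1|head -3
```

```text
t 6.5 r,left,up mm [186.4  19.4   7. ]
tool x in left/up/n -1.0 0.006 0.004  z·n -1.0 z·up -0.002
f left,n,up -1.41 1.09 0.95 gap 59.71600074640015 q [-0.87 -0.24  2.19  0.76  1.    0.07]
```

View pics/out1_top.png

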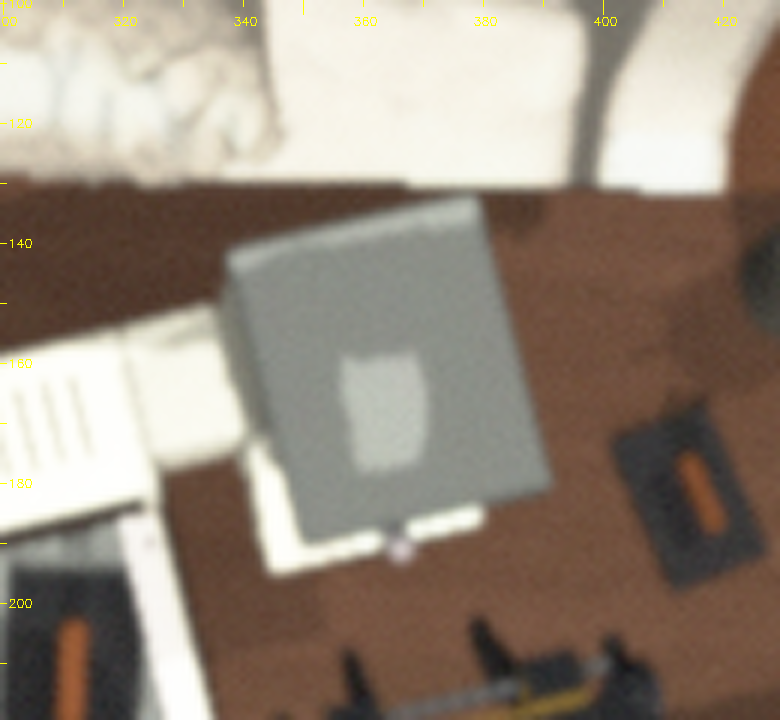

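View pics/out1_side.png

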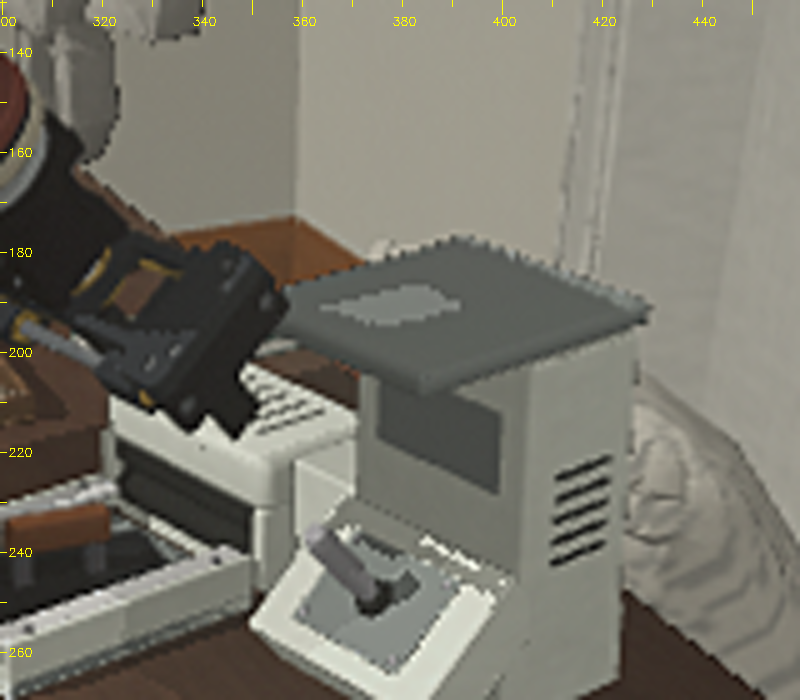

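Call:
jog_arm:
  commands:
    - [0,20,8,-0.03,0.1125,0,140]
    - [0,32,8,-0.03,0.1125,0,140]
    - [0,32,8,-0.03,0.1125,0,140]
    - [0,32,4,-0.03,0.1125,0,140]
    - [0,32,0,-0.03,0.1125,0,140]

```text
t: 7.02
tool_pos: [0.5174, -0.0568, 0.2345]
ee_rot: [[0.266, -0.951, 0.154], [-0.964, -0.263, 0.041], [0.002, -0.16, -0.987]]
wrist_force: [1.4, 0.0, -0.6]
finger_gap: 0.468
```

Call:
jog_arm:
  commands:
    - [0,30,-5,-0.03,0.1125,-0.08,140]
    - [0,2,-10,0,0,-0.11,140]
    - [0,0,-10,0,0,-0.11,140]
    - [0,0,0,0,0,0,140]

```text
t: 7.35
tool_pos: [0.5154, -0.0245, 0.2042]
ee_rot: [[-0.017, -0.998, 0.058], [-1.0, 0.017, 0.001], [-0.002, -0.058, -0.998]]
wrist_force: [0.0, 0.1, 0.1]
finger_gap: 0.452
```

```bash
cat > st.py <<'E'
from h import *
import sys
s=bot.read_state(); R=s["ee_rot"]; x,z=R[:,0],R[:,2]
print("t",s["t"].__round__(2),"P",(s["tool_pos"]*1000).round(1),"jaw yaw",np.degrees(np.arctan2(x[1],x[0])).round(2),"z",z.round(4),"F",s["wrist_force"].round(1),"M",s["moment"].round(2),"gap",round(s["finger_gap"]*87,1))
print("level rv",(np.cross(z,[0,0,-1])).round(4))
if len(sys.argv)>1:
    a=[int(v) for v in sys.argv[3:9]]
    for k,b in (("top",(270,160,360,250,7)),("side",(250,190,370,290,6.5))):
        if k in sys.argv[2]:
            c=bot.read_camera(k); crop(c,*b,f"{sys.argv[1]}_{k}.png")
E
python3 st.py ab top,side
```

```text
t 7.35 P [515.4 -24.5 204.2] jaw yaw -90.95 z [ 0.0581  0.001  -0.9983] F [0.  0.1 0.1] M [-0.    0.22  0.02] gap 39.3
level rv [-0.001   0.0581  0.    ]
```

View pics/ab_side.png

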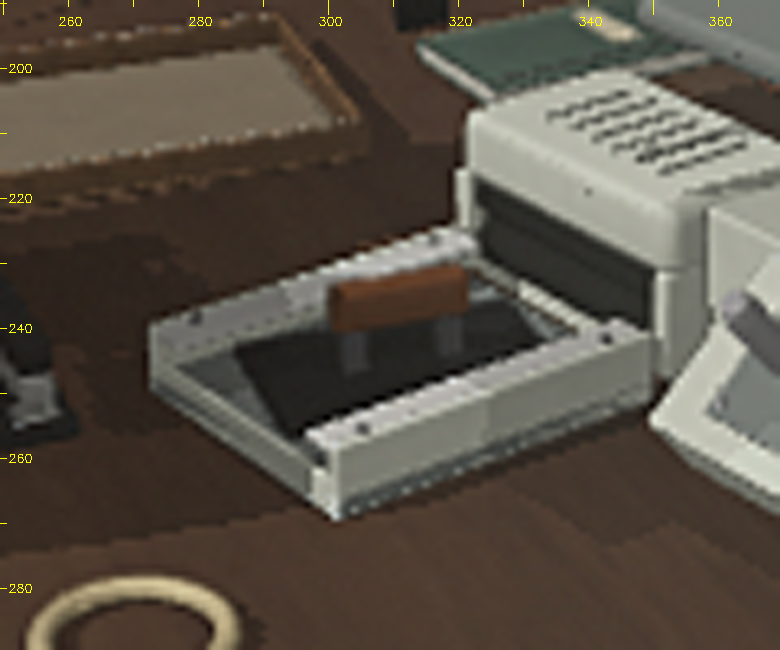

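View pics/ab_top.png

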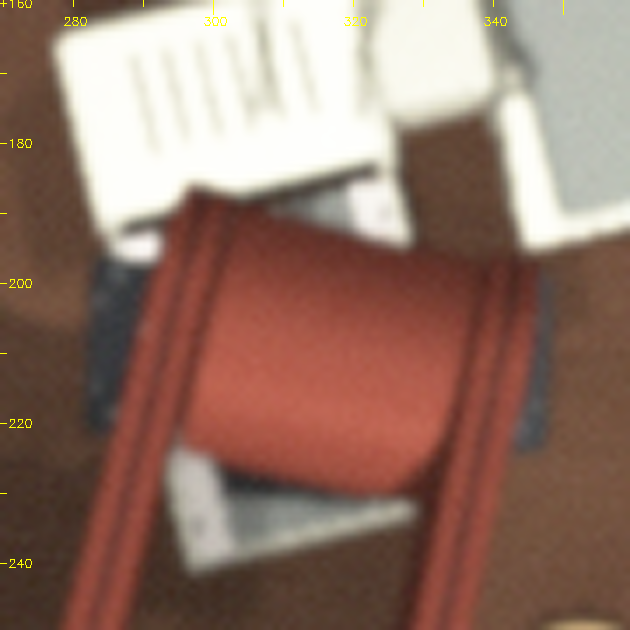

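Call:
jog_arm:
  commands:
    - [0,10,-20,0,0.058,-0.02,140]
    - [0,0,-30,0,0,0,140]
    - [0,0,-30,0,0,0,140]
    - [0,0,0,0,0,0,140]

```text
t: 7.78
tool_pos: [0.5132, -0.017, 0.1228]
ee_rot: [[-0.035, -0.999, -0.002], [-0.999, 0.035, 0.001], [-0.001, 0.002, -1.0]]
wrist_force: [-1.5, -0.5, -1.5]
finger_gap: 0.45
```

```bash
python3 st.py ab2 side
```

```text
t 7.78 P [513.2 -17.  122.8] jaw yaw -92.01 z [-2.5e-03  6.0e-04 -1.0e+00] F [-1.5 -0.5 -1.5] M [-0.01  0.25  0.01] gap 39.1
level rv [-0.0006 -0.0025 -0.    ]
```

View pics/ab2_side.png

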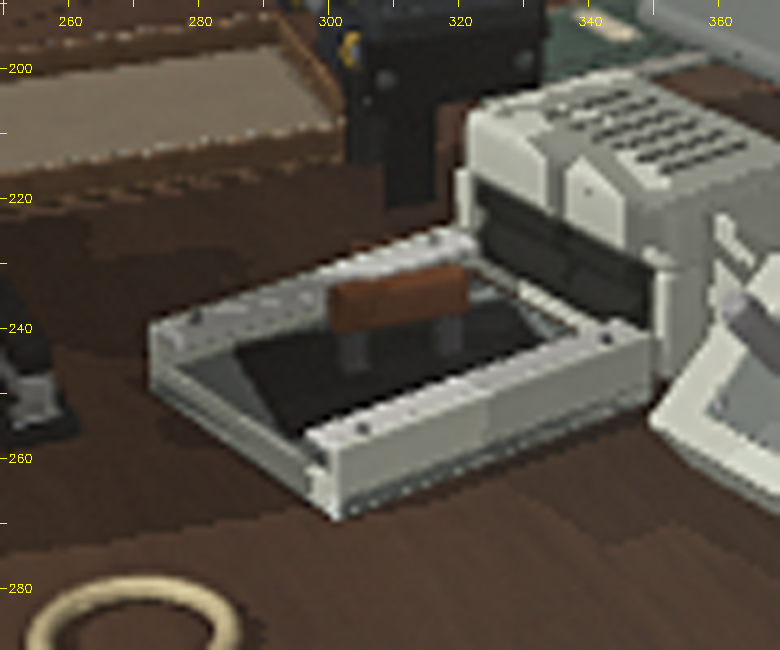

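```bash
python3 - <<'E'
from h import *
import pickle; t,s=pickle.load(open("cams0.pkl","rb"))
for y in (-.0365,-.052): print(proj(s,[[.5132-.0095,y,.1058],[.5132+.0095,y,.1058]]).round(1).tolist())
E
```

```text
[[309.3, 220.2], [315.8, 219.1]]
[[311.3, 222.4], [317.8, 221.2]]
```

Call:
jog_arm:
  commands:
    - [1,1,-25,0,0,0,140]
    - [1,1,-24,0,0,0,140]
    - [0,0,0,0,0,0,140]

```text
t: 8.08
tool_pos: [0.5177, -0.0153, 0.0776]
ee_rot: [[-0.036, -0.999, 0.003], [-0.999, 0.036, -0.001], [0.0, -0.003, -1.0]]
wrist_force: [-1.4, 0.2, 0.1]
finger_gap: 0.452
```

```bash
python3 st.py ab3 side
```

```text
t 8.08 P [517.7 -15.3  77.6] jaw yaw -92.08 z [ 3.4e-03 -5.0e-04 -1.0e+00] F [-1.4  0.2  0.1] M [-0.02  0.21  0.04] gap 39.3
level rv [0.0005 0.0034 0.    ]
```

View pics/ab3_side.png

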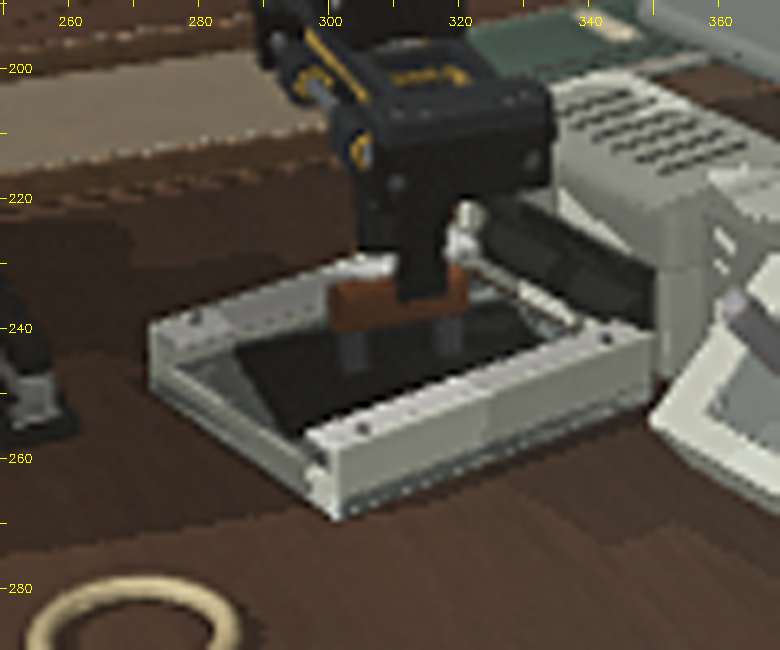

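Call:
jog_arm:
  commands:
    - [-1,0,-15,0,0,0,140]
    - [-1,0,-14,0,0,0,140]
    - [0,0,0,0,0,0,140]

```text
t: 8.38
tool_pos: [0.5172, -0.0154, 0.0509]
ee_rot: [[-0.036, -0.999, 0.007], [-0.999, 0.036, -0.001], [0.001, -0.007, -1.0]]
wrist_force: [-1.1, 0.2, 0.2]
finger_gap: 0.45
```

Call:
jog_arm:
  commands:
    - [0,0,0,0,0,0,175]
    - [0,0,0,0,0,0,195]
    - [0,0,0,0,0,0,215]
    - [0,0,0,0,0,0,255]
    - [0,0,0,0,0,0,255]
  newtons: 15

```text
t: 8.8
tool_pos: [0.5183, -0.0155, 0.0515]
ee_rot: [[-0.036, -0.999, 0.009], [-0.999, 0.036, -0.002], [0.002, -0.009, -1.0]]
wrist_force: [-1.2, -0.9, 4.8]
finger_gap: 0.184
```

```bash
python3 st.py ab4 side
```

```text
t 8.8 P [518.3 -15.5  51.5] jaw yaw -92.09 z [ 0.0093 -0.0023 -1.    ] F [-1.2 -0.9  4.8] M [-0.12  0.32  0.02] gap 16.0
level rv [0.0023 0.0093 0.    ]
```

View pics/ab4_side.png

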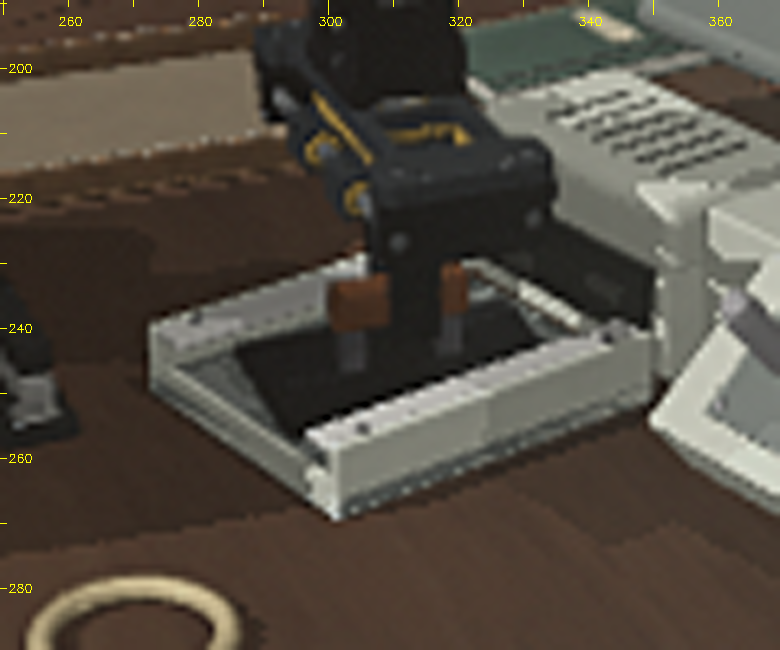

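Call:
jog_arm:
  commands:
    - [0,0,0,0,0,0.05,255]
    - [0,0,0,0,0,0.06,255]
    - [0,0,0,0,0,0.06,255]
    - [0,0,0,0,0,0.06,255]
    - [0,0,0,0,0,0,255]
  newtons: 30

```text
t: 9.27
tool_pos: [0.5186, -0.0152, 0.0515]
ee_rot: [[0.195, -0.981, 0.01], [-0.981, -0.195, 0.0], [0.002, -0.01, -1.0]]
wrist_force: [0.8, -0.0, 5.0]
finger_gap: 0.174
```

```bash
python3 st.py
```

```text
t 9.27 P [518.6 -15.2  51.5] jaw yaw -78.76 z [ 9.9e-03  2.0e-04 -1.0e+00] F [ 0.8 -0.   5. ] M [0.02 0.21 0.03] gap 15.2
level rv [-0.0002  0.0099  0.    ]
```

Call:
jog_arm:
  commands:
    - [0,0,0,0,0,0.035,255]
    - [0,0,0,0,0,0.033,255]
    - [0,0,0,0,0,0,255]
    - [0,0,0,0,0,0,255]

```text
t: 9.6
tool_pos: [0.5186, -0.0152, 0.0515]
ee_rot: [[0.258, -0.966, 0.01], [-0.966, -0.258, 0.001], [0.002, -0.01, -1.0]]
wrist_force: [0.2, -0.0, 6.6]
finger_gap: 0.178
```

```bash
python3 st.py rot top,side
```

```text
t 9.6 P [518.6 -15.2  51.5] jaw yaw -75.03 z [ 9.9e-03  7.0e-04 -1.0e+00] F [ 0.2 -0.   6.6] M [-0.03  0.13 -0.09] gap 15.5
level rv [-0.0007  0.0099  0.    ]
```

View pics/rot_side.png

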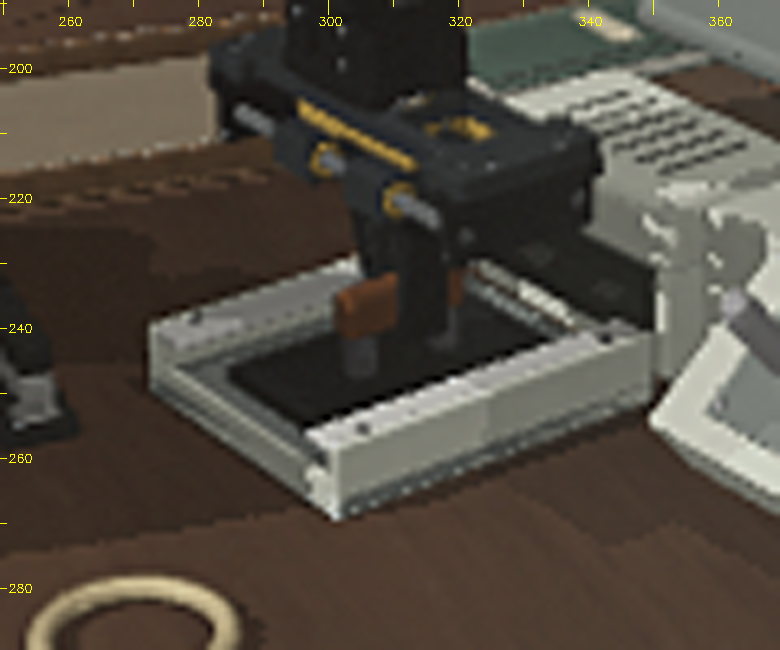

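View pics/rot_top.png

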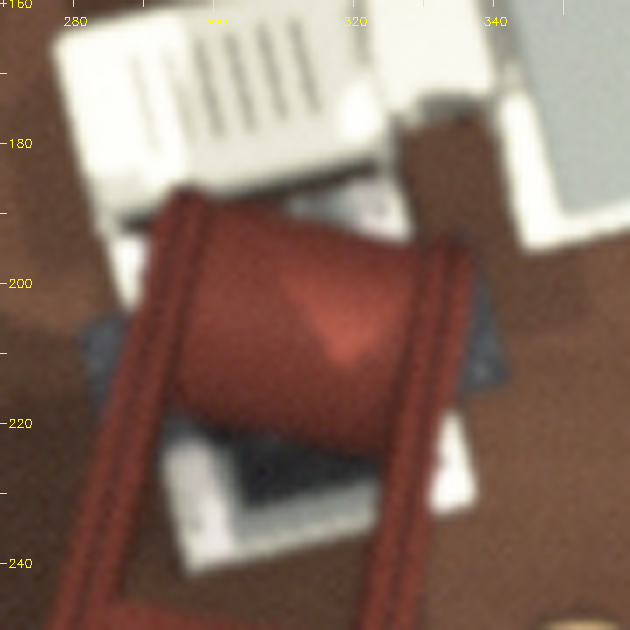

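```bash
python3 - <<'E'
from h import *
import pickle; t,s=pickle.load(open("cams0.pkl","rb"))
c=bot.read_camera("top"); crop(c,295,210,335,245,18,"rz_top.png")
c=bot.read_camera("side"); crop(c,265,225,350,275,9,"rz_side.png")
E
```

```text
(no output)
```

View pics/rz_top.png

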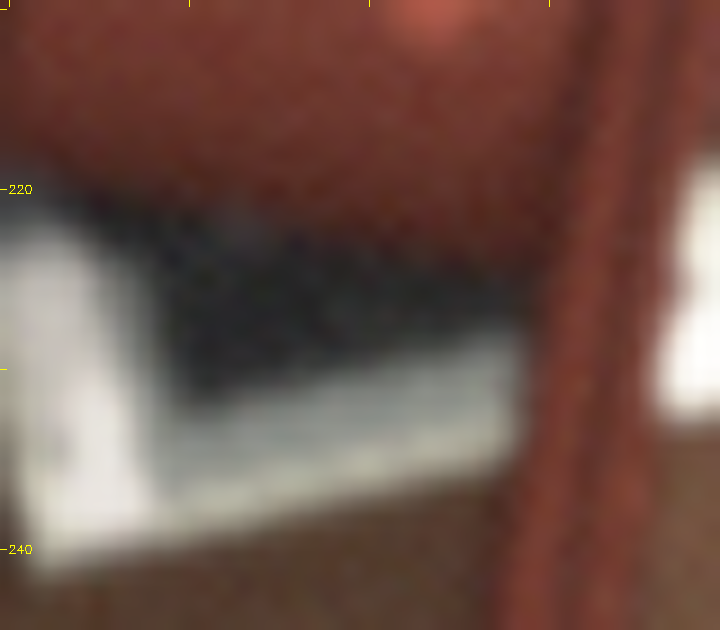

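View pics/rz_side.png

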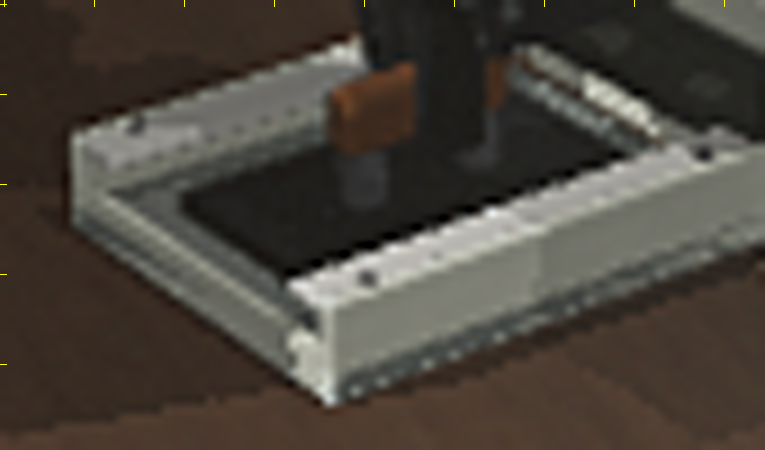

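Both views show the plate now parallel to the rails, with about 9.5 mm clearance on the left (8 mm nominal). I'll lift it straight up, slowly at first.

Call:
jog_arm:
  commands:
    - [0,0,4,0,0,0,255]
    - [0,0,6,0,0,0,255]
    - [0,0,8,0,0,0,255]
    - [0,0,0,0,0,0,255]

```text
t: 10.13
tool_pos: [0.5182, -0.0152, 0.0698]
ee_rot: [[0.258, -0.966, 0.009], [-0.966, -0.258, 0.0], [0.002, -0.009, -1.0]]
wrist_force: [0.7, 0.3, -2.5]
finger_gap: 0.177
```

```bash
python3 st.py l1 side
```

```text
t 10.13 P [518.2 -15.2  69.8] jaw yaw -75.02 z [ 9.4e-03  5.0e-04 -1.0e+00] F [ 0.7  0.3 -2.5] M [-0.05  0.12  0.  ] gap 15.4
level rv [-0.0005  0.0094  0.    ]
```

View pics/l1_side.png

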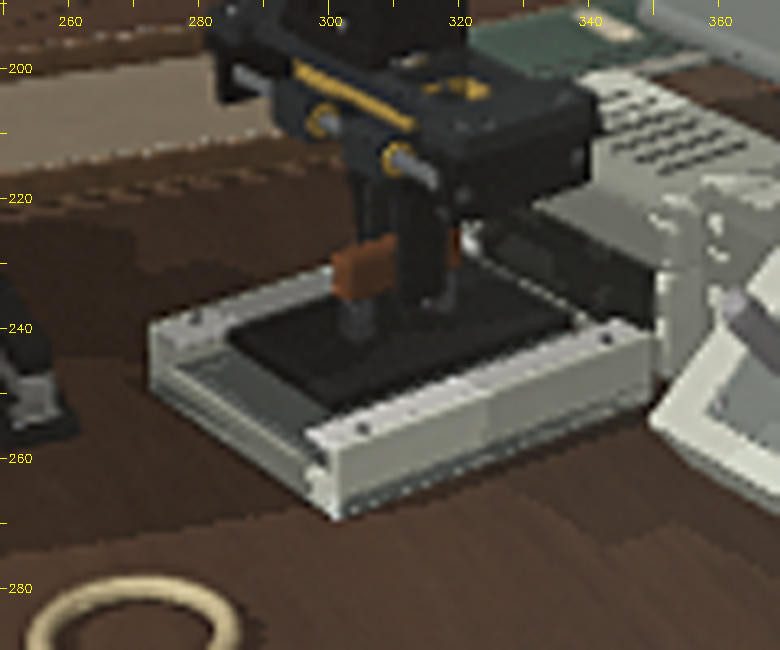

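It came free cleanly: the load is −2.5 N, the sled's own weight. I'll raise it further and measure the tray.

Call:
jog_arm:
  commands:
    - [0,0,15,0,0.01,0,255]
    - [0,0,25,0,0,0,255]
    - [0,0,30,0,0,0,255]
    - [0,0,25,0,0,0,255]

```text
t: 10.52
tool_pos: [0.5171, -0.0151, 0.1643]
ee_rot: [[0.258, -0.966, -0.003], [-0.966, -0.258, 0.001], [-0.002, 0.003, -1.0]]
wrist_force: [1.7, 0.6, -3.8]
finger_gap: 0.178
```

```bash
python3 st.py; python3 - <<'E'
from h import *
import pickle; t,s=pickle.load(open("cams0.pkl","rb"))
crop(t,175,175,255,285,5.4,"tray.png")
E
```

```text
t 10.52 P [517.1 -15.1 164.3] jaw yaw -75.03 z [-3.1e-03  9.0e-04 -1.0e+00] F [ 1.7  0.6 -3.8] M [-0.03  0.07  0.  ] gap 15.5
level rv [-0.0009 -0.0031 -0.    ]
```

View pics/tray.png

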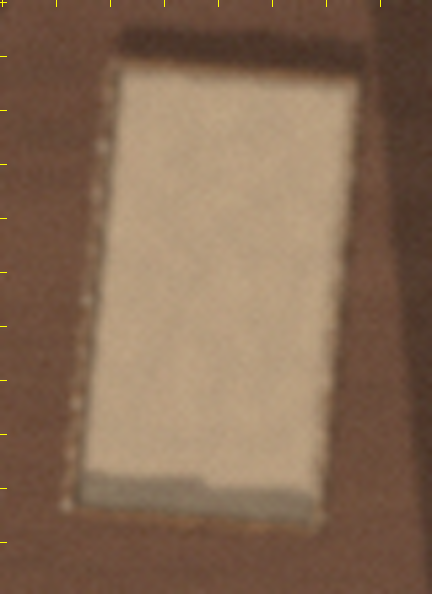

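```bash
python3 - <<'E'
from h import *
import pickle; t,s=pickle.load(open("cams0.pkl","rb"))
T=lambda x,y:(175+x/5.4-.5,175+y/5.4-.5)
for z,P in((.01,[(118,76),(358,84),(321,520),(80,507)]),(.021,[(110,62),(362,78),(322,528),(66,510)])):
    a=np.array([atz(t,*T(*p),z)[:2] for p in P])*1000
    print(a.round(1).tolist(),"c",a.mean(0).round(1))
    for i in range(4):
        d=a[(i+1)%4]-a[i]; print(np.linalg.norm(d).round(1),np.degrees(np.arctan2(d[1],d[0])).round(1))
E
```

```text
[[591.0, 402.1], [589.6, 241.4], [302.2, 254.5], [306.3, 413.4]] c [447.3 327.8]
160.7 -90.5
287.7 177.4
158.9 88.5
284.9 -2.3
[[599.1, 404.7], [592.5, 237.0], [298.2, 251.7], [305.2, 419.2]] c [448.8 328.2]
167.8 -92.2
294.7 177.2
167.7 87.6
294.3 -2.8
```

Call:
jog_arm:
  commands:
    - [-3,18,0,0,0,-0.02,255]
    - [-6,32,0,0,0,-0.03,255]
    - [-6,34,0,0,0,-0.03,255]
    - [-7,34,0,0,0,-0.03,255]
    - [-7,34,0,0,0,-0.03,255]

```text
t: 10.93
tool_pos: [0.4877, 0.1381, 0.1631]
ee_rot: [[0.119, -0.993, -0.003], [-0.993, -0.119, 0.001], [-0.001, 0.002, -1.0]]
wrist_force: [0.6, -0.2, -4.1]
finger_gap: 0.182
```

Call:
jog_arm:
  commands:
    - [-7,34,0,0,0,-0.03,255]
    - [-7,34,0,0,0,-0.03,255]
    - [-7,34,0,0,0,-0.03,255]
    - [-7,34,-5,0,0,-0.03,255]
    - [-6,32,-10,0,0,-0.03,255]

```text
t: 11.35
tool_pos: [0.4544, 0.3071, 0.1493]
ee_rot: [[-0.03, -1.0, 0.0], [-1.0, 0.03, 0.003], [-0.003, -0.0, -1.0]]
wrist_force: [0.0, -0.1, -3.1]
finger_gap: 0.179
```

Call:
jog_arm:
  commands:
    - [-3,20,-15,0,0,-0.01,255]
    - [-1,4,-15,0,0,0,255]
    - [0,0,-10,0,0,0,255]
    - [0,0,0,0,0,0,255]

```text
t: 11.68
tool_pos: [0.4481, 0.3278, 0.1051]
ee_rot: [[-0.038, -0.999, -0.007], [-0.999, 0.038, -0.002], [0.002, 0.007, -1.0]]
wrist_force: [-0.7, -0.6, -3.7]
finger_gap: 0.178
```

```bash
python3 st.py; python3 - <<'E'
from h import *
c=bot.read_camera("top"); crop(c,165,170,265,290,5,"tr1_top.png")
c=bot.read_camera("side"); crop(c,190,150,320,250,6,"tr1_side.png")
E
```

```text
t 11.68 P [448.1 327.8 105.1] jaw yaw -92.16 z [-0.0072 -0.0016 -1.    ] F [-0.7 -0.6 -3.7] M [-0.1   0.2   0.01] gap 15.5
level rv [ 0.0016 -0.0072  0.    ]
```

View pics/tr1_top.png

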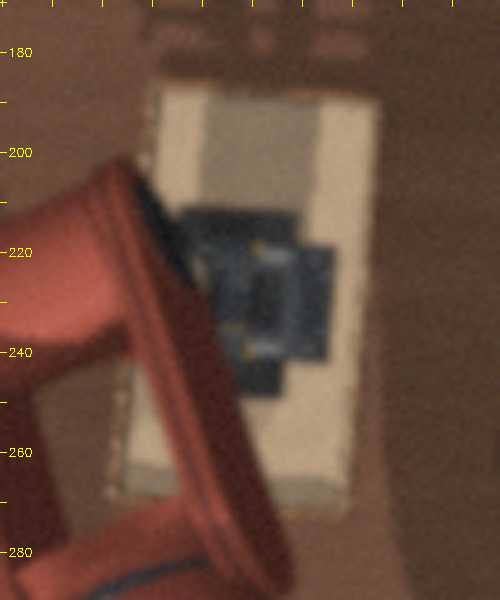

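View pics/tr1_side.png

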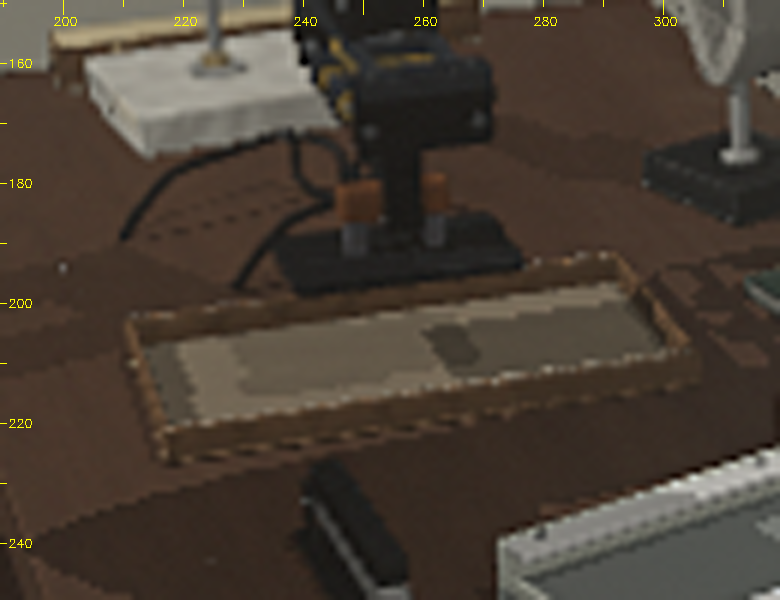

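Call:
jog_arm:
  commands:
    - [0,0,-20,0.002,-0.007,0,255]
    - [0,0,-18,0,0,0,255]
    - [0,0,-10,0,0,0,255]
    - [0,0,-5,0,0,0,255]
    - [0,0,0,0,0,0,255]

```text
t: 12.2
tool_pos: [0.4503, 0.3281, 0.0547]
ee_rot: [[-0.04, -0.999, 0.004], [-0.999, 0.04, 0.003], [-0.003, -0.003, -1.0]]
wrist_force: [-0.5, -0.4, -2.9]
finger_gap: 0.177
```

```bash
python3 st.py
```

```text
t 12.2 P [450.3 328.1  54.7] jaw yaw -92.27 z [ 0.0036  0.0028 -1.    ] F [-0.5 -0.4 -2.9] M [-0.05  0.18  0.  ] gap 15.4
level rv [-0.0028  0.0036  0.    ]
```

Call:
jog_arm:
  commands:
    - [0,0,-4,0,0,0,255]
    - [0,0,-3,0,0,0,255]
    - [0,0,-2,0,0,0,255]
    - [0,0,0,0,0,0,255]

```text
t: 12.53
tool_pos: [0.4505, 0.3289, 0.0464]
ee_rot: [[-0.039, -0.999, 0.005], [-0.999, 0.039, 0.004], [-0.004, -0.005, -1.0]]
wrist_force: [-0.7, -0.4, -2.9]
finger_gap: 0.179
```

```bash
python3 st.py
```

```text
t 12.53 P [450.5 328.9  46.4] jaw yaw -92.21 z [ 0.005   0.0035 -1.    ] F [-0.7 -0.4 -2.9] M [-0.02  0.15 -0.01] gap 15.5
level rv [-0.0035  0.005   0.    ]
```

Call:
jog_arm:
  commands:
    - [0,0,-2,0,0,0,255]
    - [0,0,-1,0,0,0,255]
    - [0,0,0,0,0,0,255]

```text
t: 12.78
tool_pos: [0.4506, 0.329, 0.0434]
ee_rot: [[-0.038, -0.999, 0.005], [-0.999, 0.038, 0.004], [-0.004, -0.005, -1.0]]
wrist_force: [0.6, 0.6, -2.5]
finger_gap: 0.183
```

```bash
python3 st.py
```

```text
t 12.78 P [450.6 329.   43.4] jaw yaw -92.2 z [ 0.0053  0.0037 -1.    ] F [ 0.6  0.6 -2.5] M [-0.06  0.12  0.02] gap 16.0
level rv [-0.0037  0.0053  0.    ]
```

Call:
jog_arm:
  commands:
    - [0,0,-1,0,0,0,255]
    - [0,0,-1,0,0,0,255]
    - [0,0,0,0,0,0,255]

```text
t: 13.03
tool_pos: [0.4506, 0.3292, 0.043]
ee_rot: [[-0.038, -0.999, 0.005], [-0.999, 0.038, 0.004], [-0.004, -0.005, -1.0]]
wrist_force: [-5.5, -1.9, 10.1]
finger_gap: 0.182
```

```bash
python3 st.py
```

```text
t 13.03 P [450.6 329.2  43. ] jaw yaw -92.2 z [ 0.005   0.0036 -1.    ] F [-5.5 -1.9 10.1] M [-0.62  0.98 -0.08] gap 15.9
level rv [-0.0036  0.005   0.    ]
```

The sled touched down at TCP z = 43.0 mm, as predicted (43.5). I'll ease off slightly and release.

Call:
jog_arm:
  commands:
    - [0,0,1,0,0,0,255]
    - [0,0,0,0,0,0,200]
    - [0,0,0,0,0,0,160]
    - [0,0,0,0,0,0,140]
    - [0,0,0,0,0,0,140]

```text
t: 13.45
tool_pos: [0.4506, 0.3289, 0.0423]
ee_rot: [[-0.039, -0.999, 0.005], [-0.999, 0.039, 0.004], [-0.004, -0.005, -1.0]]
wrist_force: [-0.7, -0.0, -0.0]
finger_gap: 0.358
```

```bash
python3 st.py; python3 - <<'E'
from h import *
c=bot.read_camera("side"); crop(c,190,150,320,250,6,"tr2_side.png")
E
```

```text
t 13.45 P [450.6 328.9  42.3] jaw yaw -92.22 z [ 0.0052  0.0037 -1.    ] F [-0.7 -0.  -0. ] M [0.01 0.18 0.03] gap 31.2
level rv [-0.0037  0.0052  0.    ]
```

View pics/tr2_side.png

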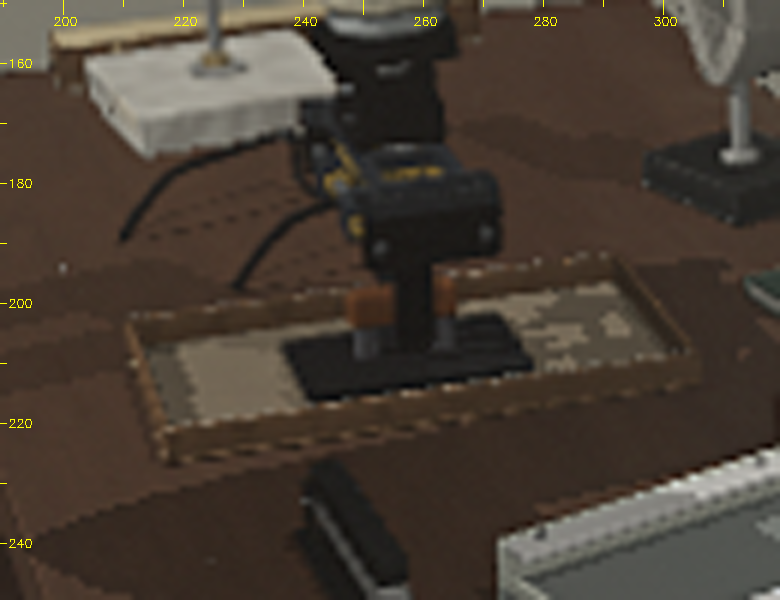

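Released, and the sled is flat in the tray. I'll go straight up, then back to the lever.

Call:
jog_arm:
  commands:
    - [0,0,5,0,0,0,140]
    - [0,0,20,0,0,0,140]
    - [0,0,38,0,0,0,140]
    - [0,0,40,0,0,0,140]
    - [0,0,40,0,0,0,140]

```text
t: 13.92
tool_pos: [0.4498, 0.3285, 0.1866]
ee_rot: [[-0.039, -0.999, 0.004], [-0.999, 0.039, 0.003], [-0.003, -0.004, -1.0]]
wrist_force: [0.3, 0.7, -0.4]
finger_gap: 0.451
```

Call:
jog_arm:
  commands:
    - [3,-38,12,0,0,0.03,100]
    - [3,-38,12,0,0,0.03,80]
    - [3,-38,12,0,0,0.03,80]
    - [3,-38,12,0,0,0.03,80]
    - [3,-38,12,0,0,0.03,80]

```text
t: 14.33
tool_pos: [0.4651, 0.1374, 0.2464]
ee_rot: [[0.113, -0.994, 0.005], [-0.994, -0.113, 0.004], [-0.004, -0.006, -1.0]]
wrist_force: [0.9, -0.3, 0.5]
finger_gap: 0.668
```

```bash
python3 st.py; python3 - <<'E'
from h import *
c=bot.read_camera("side"); crop(c,190,150,320,250,6,"tr3_side.png")
c=bot.read_camera("top"); cv2.imwrite("pics/tr3_top.png",c["frame"]); crop(c,165,170,265,290,5,"tr3c_top.png")
E
```

```text
t 14.33 P [465.1 137.4 246.4] jaw yaw -83.49 z [ 0.0052  0.0042 -1.    ] F [ 0.9 -0.3  0.5] M [-0.07  0.14 -0.01] gap 58.1
level rv [-0.0042  0.0052  0.    ]
```

View pics/tr3_side.png

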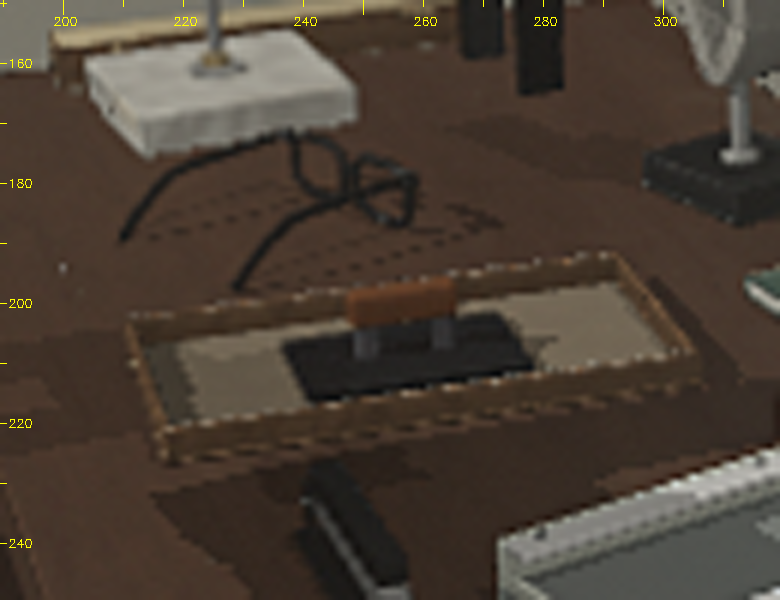

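View pics/tr3c_top.png

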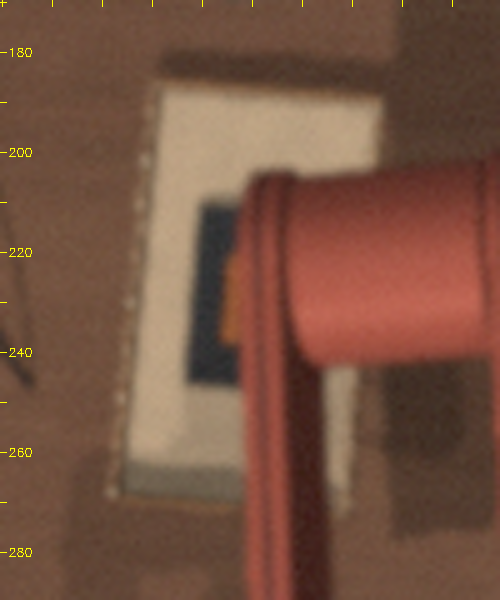

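Call:
jog_arm:
  commands:
    - [-3,-38,8,0,0,0.03,80]
    - [-3,-38,8,0,0,0.03,80]
    - [-3,-38,8,0,0,0.03,80]
    - [-3,-38,8,0,0,0.03,80]
    - [-3,-38,8,0,0,0.03,80]

```text
t: 14.85
tool_pos: [0.45, -0.052, 0.2858]
ee_rot: [[0.26, -0.965, 0.004], [-0.965, -0.26, 0.005], [-0.004, -0.005, -1.0]]
wrist_force: [0.6, 0.1, 0.3]
finger_gap: 0.683
```

Call:
jog_arm:
  commands:
    - [-3,-38,2,0,0,0,80]
    - [-3,-38,2,0,0,0,80]
    - [-3,-38,0,0,0,0,80]
    - [-3,-38,0,0,0,0,80]
    - [0,0,0,0,0,0,80]

```text
t: 15.27
tool_pos: [0.4377, -0.2083, 0.2892]
ee_rot: [[0.253, -0.967, 0.003], [-0.967, -0.253, 0.002], [-0.001, -0.004, -1.0]]
wrist_force: [-0.7, -0.1, 0.3]
finger_gap: 0.686
```

```bash
python3 st.py
```

```text
t 15.27 P [ 437.7 -208.3  289.2] jaw yaw -75.35 z [ 0.0032  0.0021 -1.    ] F [-0.7 -0.1  0.3] M [-0.02  0.21  0.  ] gap 59.7
level rv [-0.0021  0.0032  0.    ]
```

Call:
jog_arm:
  commands:
    - [12,0,-12,0.03,-0.1125,0,80]
    - [12,0,-12,0.03,-0.1125,0,80]
    - [12,0,-12,0.03,-0.1125,0,80]
    - [12,0,-12,0.03,-0.1125,0,80]
    - [12,0,-12,0.03,-0.1125,0,80]

```text
t: 15.68
tool_pos: [0.4995, -0.2029, 0.2302]
ee_rot: [[0.259, -0.801, 0.54], [-0.966, -0.215, 0.145], [-0.0, -0.559, -0.829]]
wrist_force: [0.1, 0.3, -0.2]
finger_gap: 0.686
```

Call:
jog_arm:
  commands:
    - [12,-2,-16,0.03,-0.1125,0,80]
    - [0,0,0,0,0,0,80]

```text
t: 15.85
tool_pos: [0.5083, -0.2024, 0.2075]
ee_rot: [[0.259, -0.738, 0.623], [-0.966, -0.19, 0.176], [-0.011, -0.648, -0.762]]
wrist_force: [-1.8, 1.4, -1.3]
finger_gap: 0.686
```

```bash
python3 lev.py
```

```text
t 15.85 r,left,up mm [190.7  14.8  -0.9]
tool x in left/up/n -1.0 -0.007 -0.009  z·n -1.0 z·up 0.006
f left,n,up 1.79 -0.14 -1.88 gap 59.721795225238075 q [-0.9  -0.23  2.19  0.77  1.03  0.05]
n [-0.6209 -0.1662  0.766 ] left [-0.2586  0.966   0.    ] up [0.74   0.1981 0.6428]
```

Call:
jog_arm:
  commands:
    - [15,-10,-17,0,0,0,80]
    - [15,1,-18,0,0,0,80]
    - [15,4,-18,0,0,0,80]
    - [0,0,0,0,0,0,80]

```text
t: 16.18
tool_pos: [0.5558, -0.2076, 0.1575]
ee_rot: [[0.263, -0.74, 0.619], [-0.965, -0.196, 0.175], [-0.008, -0.643, -0.766]]
wrist_force: [-0.6, 0.2, 0.2]
finger_gap: 0.687
```

```bash
python3 lev.py r1|head -3
```

```text
t 16.1833 r,left,up mm [123.8  -2.5   1. ]
tool x in left/up/n -1.0 -0.002 -0.009  z·n -1.0 z·up 0.0
f left,n,up 0.36 0.49 -0.31 gap 59.741154072789755 q [-0.82 -0.04  2.12  0.83  0.88 -0.  ]
```

View pics/r1_top.png

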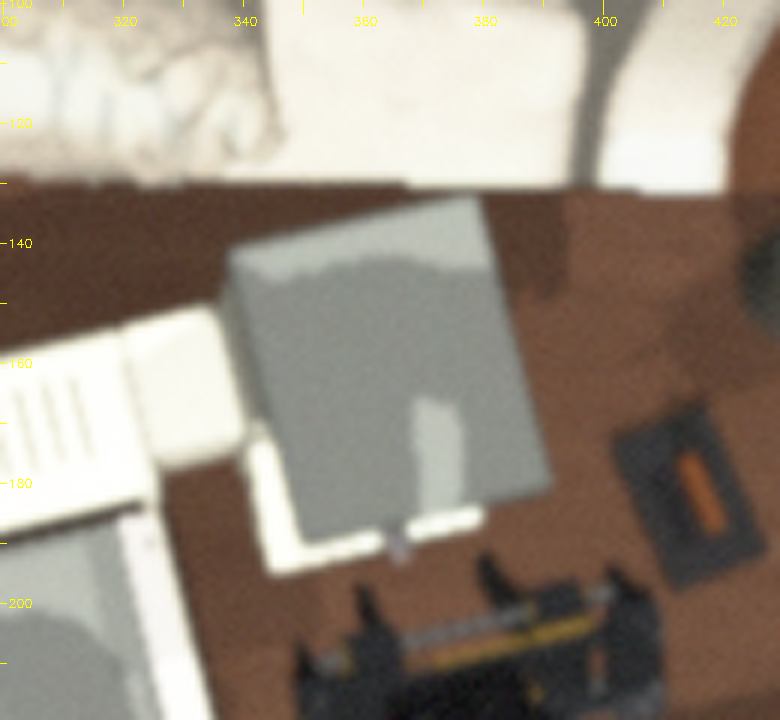

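Call:
jog_arm:
  commands:
    - [13,4,-16,0,0,0,80]
    - [13,4,-16,0,0,0,80]
    - [13,3,-16,0,0,0,80]
    - [0,0,0,0,0,0,80]

```text
t: 16.62
tool_pos: [0.5948, -0.1977, 0.1114]
ee_rot: [[0.262, -0.738, 0.622], [-0.965, -0.198, 0.173], [-0.004, -0.646, -0.764]]
wrist_force: [-0.6, 0.5, -1.3]
finger_gap: 0.685
```

```bash
python3 lev.py |head -3
```

```text
t 16.6167 r,left,up mm [62.6 -3.   2.3]
tool x in left/up/n -1.0 0.0 -0.006  z·n -1.0 z·up 0.004
f left,n,up 0.61 -0.71 -1.15 gap 59.570344399437026 q [-0.74  0.11  2.08  0.91  0.77 -0.06]
```

Call:
jog_arm:
  commands:
    - [5,-18,0,0,0,0,80]
    - [5,-18,0,0,0,0,80]
    - [0,0,0,0,0,0,80]

```text
t: 16.87
tool_pos: [0.605, -0.2371, 0.1146]
ee_rot: [[0.261, -0.736, 0.625], [-0.965, -0.198, 0.169], [-0.001, -0.647, -0.762]]
wrist_force: [-1.9, 2.6, 1.2]
finger_gap: 0.684
```

```bash
python3 lev.py |head -3
```

```text
t 16.8667 r,left,up mm [ 65.2 -43.7   4.1]
tool x in left/up/n -1.0 0.001 -0.002  z·n -1.0 z·up 0.006
f left,n,up 3.03 1.7 -0.14 gap 59.48042796610194 q [-0.79  0.17  2.01  0.9   0.8  -0.08]
```

Call:
jog_arm:
  commands:
    - [1,-3,-1,0,0,0,80]
    - [0,0,0,0,0,0,80]

```text
t: 17.03
tool_pos: [0.6057, -0.2383, 0.1131]
ee_rot: [[0.261, -0.736, 0.625], [-0.965, -0.198, 0.17], [-0.002, -0.648, -0.762]]
wrist_force: [-3.6, 1.1, 5.1]
finger_gap: 0.688
```

```bash
python3 lev.py |head -3
```

```text
t 17.0333 r,left,up mm [ 63.9 -45.    3.4]
tool x in left/up/n -1.0 0.001 -0.003  z·n -1.0 z·up 0.007
f left,n,up 1.96 5.96 0.85 gap 59.88062261283407 q [-0.79  0.17  2.    0.9   0.8  -0.08]
```

Call:
jog_arm:
  commands:
    - [1,-3,-1,0,0,0,80]
    - [0,0,0,0,0,0,80]

```text
t: 17.2
tool_pos: [0.6066, -0.2398, 0.112]
ee_rot: [[0.262, -0.735, 0.625], [-0.965, -0.198, 0.173], [-0.004, -0.648, -0.761]]
wrist_force: [-6.1, 4.7, 11.2]
finger_gap: 0.686
```

```bash
python3 lev.py |head -3
```

```text
t 17.2 r,left,up mm [ 62.7 -46.7   3.1]
tool x in left/up/n -1.0 0.001 -0.005  z·n -1.0 z·up 0.007
f left,n,up 6.14 11.59 3.59 gap 59.667211451505985 q [-0.79  0.18  2.    0.91  0.8  -0.09]
```

Call:
jog_arm:
  commands:
    - [-1,-2,2,0,0,0,80]
    - [0,0,0,0,0,0,80]

```text
t: 17.37
tool_pos: [0.605, -0.2408, 0.1128]
ee_rot: [[0.263, -0.736, 0.623], [-0.965, -0.198, 0.174], [-0.005, -0.647, -0.762]]
wrist_force: [-1.8, 5.6, 3.5]
finger_gap: 0.682
```

```bash
python3 lev.py r3|head -3
```

```text
t 17.3667 r,left,up mm [ 64.5 -47.2   2.1]
tool x in left/up/n -1.0 0.0 -0.007  z·n -1.0 z·up 0.005
f left,n,up 5.84 2.93 2.03 gap 59.3522669476659 q [-0.79  0.18  2.    0.9   0.81 -0.08]
```

View pics/r3_top.png

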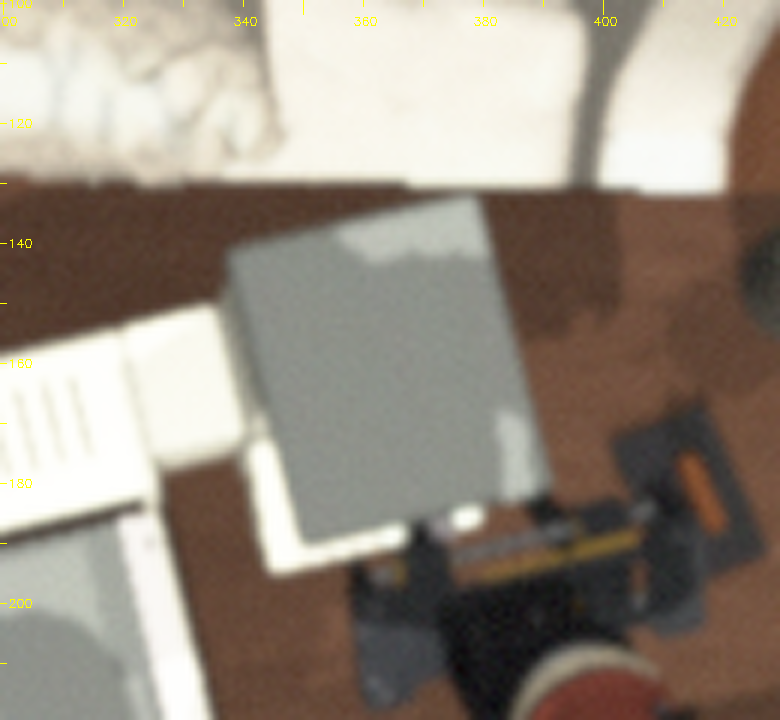

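View pics/r3_side.png

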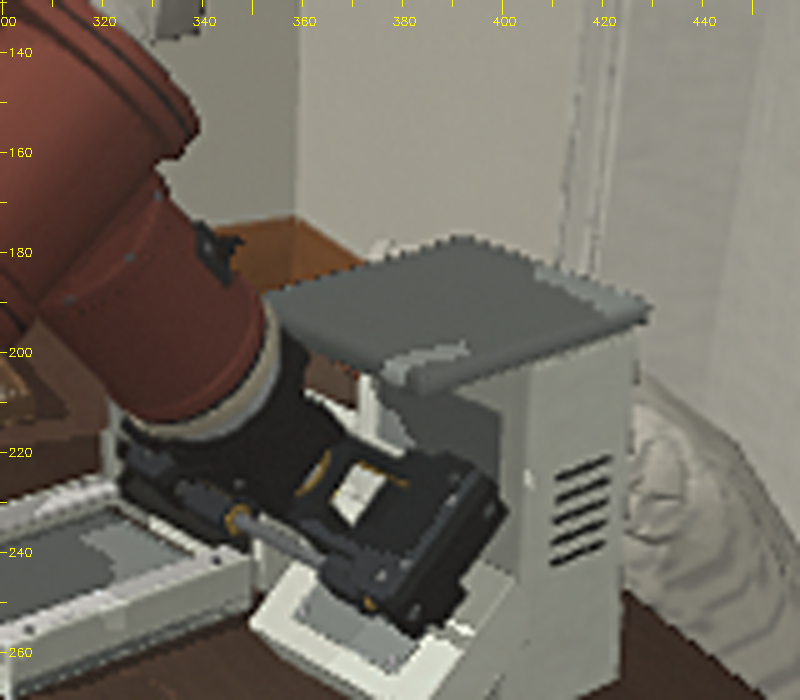

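Call:
jog_arm:
  commands:
    - [1,-3,0,0,0,0,80]
    - [0,0,0,0,0,0,80]

```text
t: 17.63
tool_pos: [0.6055, -0.2414, 0.1123]
ee_rot: [[0.266, -0.737, 0.622], [-0.964, -0.197, 0.179], [-0.009, -0.647, -0.762]]
wrist_force: [-7.0, 10.9, 8.2]
finger_gap: 0.686
```

```bash
python3 lev.py |head -3
```

```text
t 17.6333 r,left,up mm [ 63.9 -48.    2.1]
tool x in left/up/n -1.0 0.0 -0.012  z·n -1.0 z·up 0.006
f left,n,up 12.33 8.8 2.27 gap 59.653475787693786 q [-0.8   0.19  1.99  0.9   0.81 -0.08]
```

Call:
jog_arm:
  commands:
    - [0,-2,0,0,0,0,80]
    - [0,0,0,0,0,0,80]

```text
t: 17.8
tool_pos: [0.6055, -0.2418, 0.1121]
ee_rot: [[0.268, -0.736, 0.621], [-0.963, -0.197, 0.182], [-0.012, -0.647, -0.762]]
wrist_force: [-5.4, 14.4, 9.0]
finger_gap: 0.689
```

```bash
python3 lev.py r4|head -3
```

```text
t 17.8 r,left,up mm [ 63.8 -48.4   1.9]
tool x in left/up/n -1.0 0.0 -0.015  z·n -1.0 z·up 0.006
f left,n,up 15.36 7.87 4.62 gap 59.980680163307255 q [-0.8   0.19  1.99  0.9   0.82 -0.09]
```

View pics/r4_top.png

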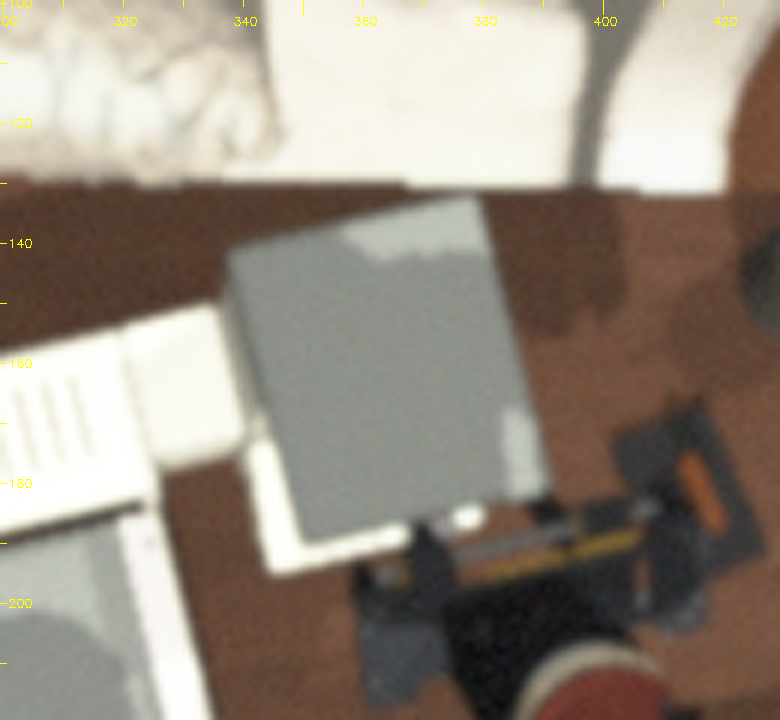

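The force has jumped to 15 N with almost no motion, so the lever is on its right stop. Holding.

Call:
jog_arm:
  commands:
    - [0,0,0,0,0,0,80]
    - [0,0,0,0,0,0,80]
    - [0,0,0,0,0,0,80]
    - [0,0,0,0,0,0,80]
    - [0,0,0,0,0,0,80]

```text
t: 18.32
tool_pos: [0.6055, -0.2418, 0.1121]
ee_rot: [[0.268, -0.736, 0.621], [-0.963, -0.197, 0.182], [-0.011, -0.647, -0.762]]
wrist_force: [-5.4, 14.5, 8.9]
finger_gap: 0.692
```

Call:
jog_arm:
  commands:
    - [0,0,0,0,0,0,80]
    - [0,0,0,0,0,0,80]
    - [0,0,0,0,0,0,80]
    - [0,0,0,0,0,0,80]
    - [0,0,0,0,0,0,80]

```text
t: 18.73
tool_pos: [0.6055, -0.2418, 0.1122]
ee_rot: [[0.268, -0.736, 0.621], [-0.963, -0.197, 0.182], [-0.011, -0.647, -0.762]]
wrist_force: [-5.7, 15.3, 8.4]
finger_gap: 0.688
```

Call:
jog_arm:
  commands:
    - [0,0,0,0,0,0,80]
    - [0,0,0,0,0,0,80]
    - [0,0,0,0,0,0,80]
    - [0,0,0,0,0,0,80]
    - [0,0,0,0,0,0,80]

```text
t: 19.15
tool_pos: [0.6055, -0.2417, 0.1121]
ee_rot: [[0.268, -0.736, 0.621], [-0.963, -0.197, 0.182], [-0.011, -0.647, -0.762]]
wrist_force: [-5.4, 15.1, 8.8]
finger_gap: 0.688
```

Call:
jog_arm:
  commands:
    - [0,0,0,0,0,0,80]
    - [0,0,0,0,0,0,80]
    - [0,0,0,0,0,0,80]

```text
t: 19.4
tool_pos: [0.6055, -0.2417, 0.1121]
ee_rot: [[0.268, -0.736, 0.621], [-0.963, -0.197, 0.182], [-0.011, -0.647, -0.762]]
wrist_force: [-6.1, 15.6, 9.2]
finger_gap: 0.688
```

Call:
jog_arm:
  commands:
    - [-4,15,0,0,0,0,80]
    - [-4,15,0,0,0,0,80]
    - [-4,15,0,0,0,0,80]
    - [0,0,0,0,0,0,80]

```text
t: 19.73
tool_pos: [0.5933, -0.2001, 0.112]
ee_rot: [[0.262, -0.737, 0.623], [-0.965, -0.198, 0.172], [-0.003, -0.646, -0.763]]
wrist_force: [0.1, -0.4, 0.1]
finger_gap: 0.686
```

```bash
python3 lev.py |head -3
```

```text
t 19.7333 r,left,up mm [64.4 -5.   1. ]
tool x in left/up/n -1.0 0.001 -0.005  z·n -1.0 z·up 0.004
f left,n,up -0.38 0.07 0.11 gap 59.68266191263127 q [-0.75  0.11  2.08  0.91  0.77 -0.06]
```

Force is back to zero and the lever is between the open fingers. Withdrawing along the axis.

Call:
jog_arm:
  commands:
    - [-20,-5,25,0,0,0,80]
    - [-20,-5,25,0,0,0,80]
    - [-20,-5,25,0,0,0,80]
    - [-20,-5,25,0,0,0,80]

```text
t: 20.07
tool_pos: [0.5134, -0.2234, 0.2135]
ee_rot: [[0.26, -0.737, 0.624], [-0.966, -0.198, 0.169], [-0.001, -0.646, -0.763]]
wrist_force: [0.8, -1.2, 0.3]
finger_gap: 0.68
```

Call:
jog_arm:
  commands:
    - [-10,0,25,0,0,0,80]
    - [-10,0,25,0,0,0,80]
    - [0,0,20,0,0,0,80]
    - [0,0,0,0,0,0,80]
    - [0,0,0,0,0,0,80]

```text
t: 20.48
tool_pos: [0.4947, -0.2243, 0.2842]
ee_rot: [[0.259, -0.735, 0.626], [-0.966, -0.199, 0.166], [0.002, -0.648, -0.762]]
wrist_force: [0.0, -0.8, -0.5]
finger_gap: 0.69
```

```bash
python3 lev.py fin|head -3; python3 - <<'E'
from h import *
for k in ("top","side"):
    c=bot.read_camera(k); cv2.imwrite(f"pics/fin_full_{k}.png",c["frame"])
    b=cv2.imread(f"pics/{k}0.png"); d=cv2.absdiff(b,c["frame"]).max(2); cv2.imwrite(f"pics/diff_{k}.png",cv2.hconcat([d]))
E
```

```text
t 20.4833 r,left,up mm [261.5  -2.8  34. ]
tool x in left/up/n -1.0 0.002 0.001  z·n -1.0 z·up 0.006
f left,n,up -0.81 -0.24 -0.44 gap 60.06001533677796 q [-0.96 -0.32  2.11  0.72  1.18  0.12]
```

View pics/fin_full_top.png

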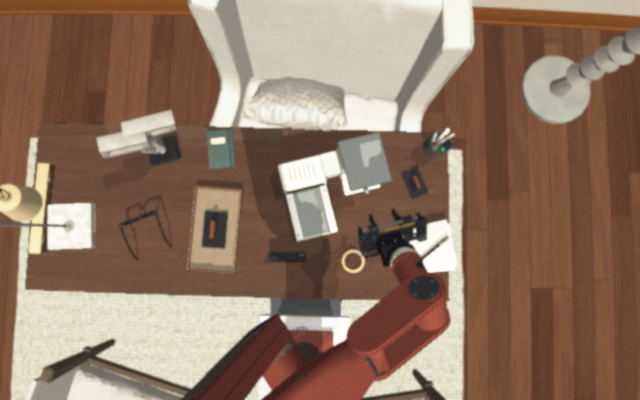

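View pics/fin_full_side.png

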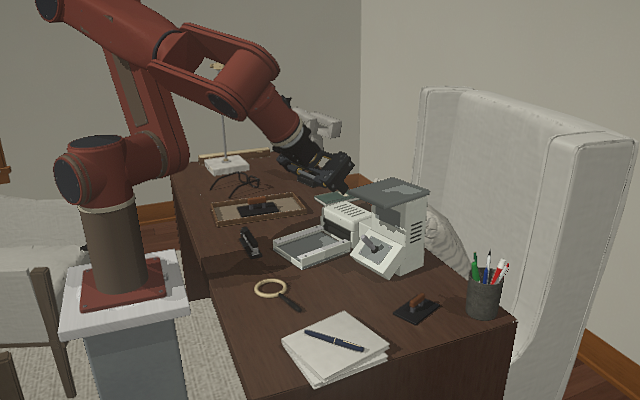

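View pics/fin_side.png

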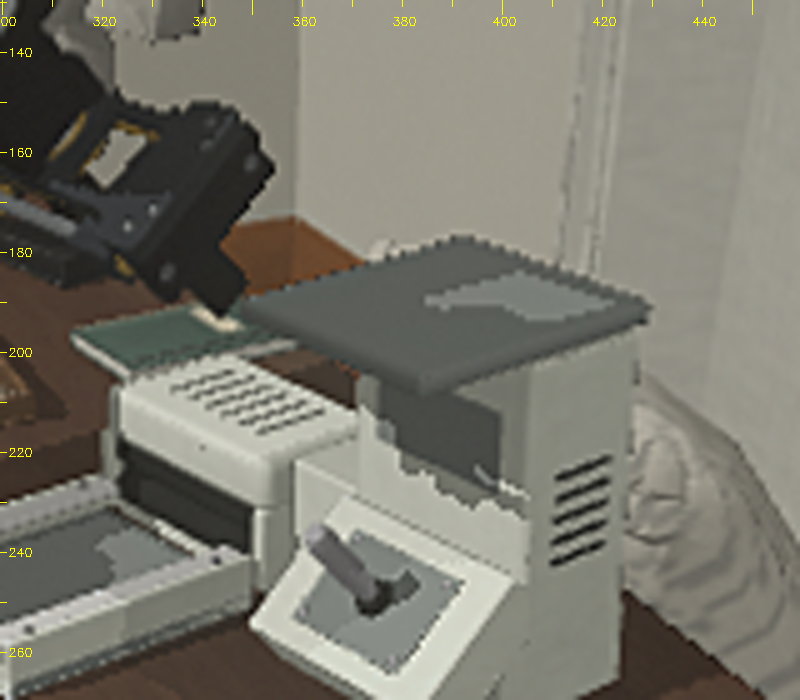

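View pics/diff_side.png

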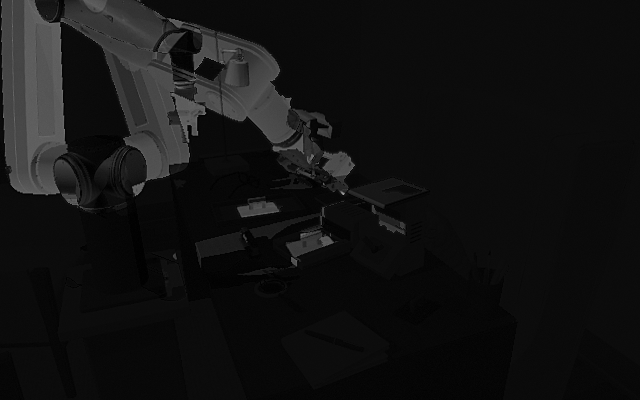

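Final views:
- **Lever:** centred in the side view ((362,236)→(375,250)), the same as at the start.
- **Sled:** flat in the tray, top ~(213,230).
- **Bystanders:** stapler (top ~(287,257)), notebook (221,148) and magnifier (353,261) are where they were. The difference image shows only the arm, shadows and the sled.

Handing in.

```bash
python3 -c "
from cell import bot
print(bot.sign_off())"
```

```text
the job is handed in; nothing more can be done
None
```

The job is done and handed in at about 20.6 s of the 70 s allowed.

1. **Lever left:** I pushed it onto its left stop (about 13 N) and held it 1.4 s. Then I let it go and saw it centred again.
2. **Sled:** I turned it about 17° on the bed until it was square to the rails, leaving about 9.5 mm clearance on the left. It lifted free at its own weight of about 2.5 N. I lowered it onto the tray floor until it touched, then released it.
3. **Lever right:** I pushed it onto its right stop (about 15 N), held it about 1.6 s and let it spring back.

**Last checks:** the lever stands centred and the sled lies flat in the middle of the tray. The stapler, notebook and magnifier look unmoved against the first pictures, and the arm is clear of everything.

**What disagreed or was not seen:**
- **Left/right stops:** they were reached at +44.5 and −48.4 mm from my estimated pivot. I put that down to about 2 mm of error in the pivot estimate.
- **Right stop:** this is judged from the force jump, because the fingers partly hid the lever's tip.
- **Sled angle:** the model fit gave about 16° askew, and direct edge readings about 17°. I used 17°, and the pictures then showed it square.

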